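Clamp the cabinet's pine door strip to the set force

TASK

Mend the little cabinet's door: lay the long pine strip flat in the throat of the screw clamp, pushed fully home against the stop, then turn the clamp's wing knob clockwise until the sprung indicator tab pops out of the side of the housing below the knob. Stop there: the soft pine must not be overtightened; finish with the strip clamped and everything else on the desk left where it is.

Things in the scene. Friction and masses are not known exactly. Their poses are not given: they have to be found in the camera images.
- strip_center (a point): Plain pine strip, 140 x 36 x 20 mm (55 g), lying flat and loose on the desk; the longest bare wooden piece (the other one is a 70 x 24 x 10 mm offcut). This point is its centre, 10 mm above its underside; its x axis runs along the 140 mm, z up. Either end may go in first, either broad face up.
- clamp: Grey metal screw clamp fixed to the desk, a C lying open towards the robot. Origin: under its base, on the screw's axis; z up, x the way the strip goes in (away from the robot, yaw up to 0.3). Base plate x -62 to +62, y +-45, top at z 14 mm. Overhanging arm x -20 to +60, y +-17, z 52 to 74 mm. Guides 9 mm high, 39 mm apart, from x -15 to +30, flaring to 52 mm apart at x -37.
- stop (a point): Foot of the stop: the flat front of the clamp's column, 50 mm wide, at clamp x +30 mm, on the base's top face (z 14 mm); axes as the clamp's. Home, the strip's end touches the stop: its centre is then 70 mm before it (clamp x -40, z 24 mm), it runs from clamp x -110 to +30, and its outer end overhangs the base.
- foot: Round rubber pressure foot, 26 mm across, 8 mm thick, on the screw's lower end under the arm; origin at the centre of its underside. It starts 2.5 to 6.5 mm above the top of a strip lying in the throat. A spring in the screw carries it: once on the strip it stays there while further turning builds up the force; the tab, not the foot's place, tells the force.
- knob_wing (a point): Black wing knob on top of the screw: an upright bar 46 long, 12 thick, 26 mm high on a narrow neck. This point is the bar's centre, at first 122 to 126 mm above the desk, 22 mm above the top of the square housing; x along the bar. Clockwise from above tightens: 16 mm per turn, the knob sinks as much. Takes 0.1 to 0.15 N m, stays where left; some 2.3 to 4.1 rad in all, differing each time.
- tab (a joint): Sprung aluminium indicator tab, 14 wide, 6 mm thick, in the side of the grey housing (40 x 40 x 16 mm, on the screw between arm and knob, sinking with it) that faces the clamp's -y: 0 = flush inside, 0.012 m = popped out (snaps out, never half-way, does not go back by itself). A catch frees it when the foot presses with about 16 N. Turning some 0.45 rad further (20 N) crushes the pine.
- tab_end (a point): Centre of the tab's outer end face: at clamp x 0, y -20 mm, flush with the housing's side, when in; 12 mm further out when popped. At first about 92 mm above the desk.
- controller: Green plastic hand controller, 150 x 44 x 22 mm, loose; leave alone. Origin under its centre.
- dish: Empty white ceramic incense dish, 96 mm across, 22 mm high, loose; leave alone. Origin under its centre.
- earbuds: Black hard-shell earbud case, 62 x 48 x 25 mm, loose; leave alone. Origin under its centre.
- tape: Empty cardboard tape roll, 90 mm across, 20 mm high, loose; leave alone. Origin under its centre.
- offcut: Pine offcut, 70 x 24 x 10 mm, loose; leave alone. Origin under its centre.
- mug: Blue ceramic mug, 80 mm across, 90 mm high, loose; leave alone. Origin under its centre.
There are look-alikes about, which are no part of the job. Leave any blue or pink look-alike of the part that bears strip_center alone.

How it is judged (in metres and radians):
On the way, in this order (a step that is already met when the one before it is completed fails the run):
1. the strip lies flat in the throat, home against the stop, the tab still in (x of strip_center in the frame of clamp above -0.0425 m and y of strip_center in the frame of clamp between -0.004 and 0.004 m and z of strip_center in the frame of clamp below 0.0265 m and angle between the x axis of strip_center and the x axis of clamp, either way round below 0.08 rad and value of joint tab below 0.003 m), for 0.2 s.
2. the knob is turned until the tab has popped out (value of joint tab above 0.007 m), for 0.2 s.
At the end, for the whole second after the job is handed in: The tab is out (over 7 mm), the foot presses the strip with more than 12 N, and the strip lies flat in the throat within 2.5 mm of the stop, 4 mm of the middle and 0.08 rad of straight (value of joint tab above 0.007 m and contact force between foot and strip above 12 N and x of strip_center in the frame of clamp above -0.0425 m and y of strip_center in the frame of clamp between -0.004 and 0.004 m and z of strip_center in the frame of clamp below 0.0265 m and angle between the x axis of strip_center and the x axis of clamp, either way round below 0.08 rad); the robot touches nothing.
It fails at once if the strip is overtightened (the foot presses it with more than 20 N) (contact force between foot and strip above 20 N).
It fails at once if a bystander is moved by more than 20 mm (distance of any of controller, dish, earbuds, tape, offcut, mug from where it was at the start of the episode above 0.02 m).
It also fails if it takes over 72 s, if anything falls off the work surface, if the arm or the gripper's body presses on something with over 40 N, if the wrist force passes 120 N, or if a joint passes its speed limit or range.

ROBOT

A 6-joint arm with a two-finger parallel gripper is mounted at the origin on the work surface. World frame = base frame: x ahead of the robot, y to its left, z up, the work surface at z = 0. Lengths are in m, angles in degrees, forces in N, time in s.
With the tool pointing down it reaches from about 0.375 to 0.9 m from the base axis. Payload 3.1 kg.
Tool frame: the origin (TCP) lies at the very end of the fingers, on their centre line; the grasp point (between the pads) lies 19 mm behind it; x points along the fingers, z is the direction in which the jaws open and shut, and the axes are right-handed (so a half turn about x gives the same grasp; the last joint's range is limited). The gripper opens to 87 mm and grips with 3 to 60 N. Pads are 19 mm wide; open, the fingers measure 117 mm over their backs; the gripper's body (75 mm by 190 mm) begins 51 mm behind the grasp point.
Start: joints at [-79.727, 30.224, 82.088, -0, 67.689, -10.227], TCP at [0.219, -0.585, 0.2] pointing down, gripper open.
Joint ranges: [-176.69, 176.69], [-43.24, 126.21], [12.49, 139.97], [-82, 262], [0, 151.66], [-163.58, 163.58]. Speed limits (degrees/s): [159.86, 159.86, 180, 180, 180, 180].

INTERFACE

Orientations are given as a 3x3 rotation matrix whose columns are the frame's x, y, z axes.
In Python, from rig import bot gives the robot as it stands.
- The arm moves only by the tool send_rows, never from a script. Its arguments are lists of equal length, an entry for each row: "fingers": the opening, from 0 (shut) to 1 (fully open); "dp": the shift along the world's x, y, z in mm, a list of three; "turn": the turn, a rotation vector about the world's x, y, z in rad, a list of three. In form: {"fingers": [fingers, ...], "dp": [[tx, ty, tz], ...], "turn": [[rx, ry, rz], ...]}. A call has 1 to 10 rows; each row is the pose to reach, as a shift and turn from the pose measured when the call began; what a row does not reach only later rows make up. A row lasts 1/12 s, in which the tool goes at most 41.7 mm and 7.16 degrees, less where a joint would pass 70% of its speed; a pose out of reach is approached as far as the arm can. A call with a gripper value outside its range is refused whole. The fingers move at their own pace and stop on an object; the grip force is fixed at half the most. Time passes only in rows, so rows that repeat a pose let the fingers close. It gives the time, the measured TCP pose, the force and the opening at its end, in the units of the state.
- bot.read_state(): the state, without advancing time (a new reading comes with each control period).
- bot.capture(name): name is "side" or "top" or "wrist"; returns a dict with "img" (400x640x3 uint8, blue, green, red), "z_map" (400x640 float32, m along the optical axis (not along the pixel's ray), 0 where there is no reading), "mtx" (3x3 intrinsics, pixels), "origin" and "orientation" of the camera in the world; the wrist camera has in their place "hand_eye" (4x4, takes a point from camera to tool coordinates, whose origin is the TCP and whose axes are the tool frame's). Camera axes: x right, y up, looking along -z (the intrinsics and any distortion apply to the point x, -y, -z); pixel columns grow to the right and rows downward; lengths in m; the calibration is good to about 2 mm. The wrist camera is an equidistant fisheye: a pixel r from the principal point sees the ray r / f radians off the axis. A picture is of the moment at which its call begins: read the wrist's pose just before it.
- bot.hand_in(): hands the job in, once; it reports no verdict.
The state is a dict: "time_s": time; "joint_positions": joint angles; "qvel": joint speeds; "tau": joint torques, N m; "position": TCP position; "tcp_rot": TCP orientation; "force": force on the tool from outside, world axes, zero at the start; "moment": the same for the moment, N m; "opening": opening from 0.0 (shut) to 1.0 (fully open).
Only numpy, scipy, OpenCV 4.12 (cv2) and the standard library are available. Lean on these libraries where they do the work, as an engineer would, in place of code of your own. Each camera call takes 0.05 s, during which the arm holds its last target.

## Working session

There is one attempt and no reset: what is moved stays moved. The work goes in short steps, Python scripts to look and compute and a tool call to move; the robot and the scene stay as the last step left them, time stands still between calls to the robot, and variables do not carry over. Pictures are saved under pics/ and viewed, and the job is handed in when it is done.

Besides the shell and the picture viewer there is one more tool, called after "Call:" as name(argument=value, ...) on one line, values as JSON. send_rows: Moves the arm, as the interface text tells. Its arguments: {"type":"object","properties":{"fingers":{"type":"array","items":{"type":"number"}},"dp":{"type":"array","items":{"type":"array","items":{"type":"number"}}},"turn":{"type":"array","items":{"type":"array","items":{"type":"number"}}}},"required":["fingers","dp","turn"]}

```bash
mkdir -p pics; ls; cat > h.py <<'E'
import numpy as np, cv2
from rig import bot
def world(c,u,v,d=None):
    K=c["mtx"]; 
    if d is None: d=c["z_map"][int(v),int(u)]
    p=np.array([(u-K[0,2])/K[0,0]*d, -(v-K[1,2])/K[1,1]*d, -d])
    return np.array(c["orientation"])@p+np.array(c["origin"])
def proj(c,P):
    K=c["mtx"]; q=np.array(c["orientation"]).T@(np.array(P)-np.array(c["origin"]))
    return K[0,0]*q[0]/-q[2]+K[0,2], K[1,1]*(-q[1])/-q[2]+K[1,2]
def plane(c,u,v,z):
    a=world(c,u,v,1.0); o=np.array(c["origin"]); return o+(a-o)*(z-o[2])/(a[2]-o[2])
E
python3 - <<'E'
from h import *
s=bot.read_state(); print(s)
for n in ["top","side"]:
    c=bot.capture(n); cv2.imwrite(f"pics/{n}0.png",c["img"]); np.savez(f"{n}0.npz",**c); print(n,c["mtx"],c["origin"],c["orientation"],[k for k in c])
c=bot.capture("wrist"); cv2.imwrite("pics/wrist0.png",c["img"]); print(c["hand_eye"],c["mtx"])
E
```

```text
pics
{'time_s': 0.0, 'joint_positions': array([-7.97265576e+01,  3.02788080e+01,  8.21565986e+01, -2.89790457e-04,
        6.76893004e+01, -1.02255116e+01]), 'qvel': array([ 0.03300111,  0.01577349, -0.0510826 ,  0.00663019, -0.00601699,
        0.09710783]), 'tau': array([ 8.50667675e-04, -4.40043139e+01, -1.76589167e+01,  6.33046031e-02,
        5.81518596e-02, -1.79606341e-04]), 'position': array([ 0.21877123, -0.58462369,  0.19917221]), 'tcp_rot': array([[-3.92782700e-04,  9.36677983e-01,  3.50191664e-01],
       [ 2.14081644e-03,  3.50191676e-01, -9.36675614e-01],
       [-9.99997631e-01,  3.81786097e-04, -2.14280486e-03]]), 'force': array([ 0.23081841, -0.87053247, -0.50472856]), 'moment': array([-0.01812954, -0.00199703,  0.01116308]), 'opening': 0.9974768351608658}
top [[389.05294051   0.         322.54161537]
 [  0.         389.05294051 204.85205163]
 [  0.           0.           1.        ]] [0.39293737 0.02155522 1.07983467] [[ 1.12311453e-03  9.86285275e-01 -1.65045733e-01]
 [-9.99999369e-01  1.10622557e-03 -1.94248140e-04]
 [-9.00627016e-06  1.65045847e-01  9.86285896e-01]] ['img', 'z_map', 'mtx', 'origin', 'orientation']
side [[363.34075167   0.         322.31702131]
 [  0.         363.34075167 201.83473105]
 [  0.           0.           1.        ]] [ 0.48714421 -0.72095227  0.60904014] [[ 0.99365652  0.05434892 -0.09845257]
 [-0.11177402  0.5736809  -0.81141654]
 [ 0.01238074  0.81727377  0.57611656]] ['img', 'z_map', 'mtx', 'origin', 'orientation']
[[-1.34309169e-03  2.69822645e-01 -9.62909101e-01 -1.84977101e-01]
 [ 2.46217498e-04  9.62910029e-01  2.69822562e-01  7.43750304e-02]
 [ 9.99999068e-01  1.25311370e-04 -1.35971151e-03  1.07243527e-03]
 [ 0.00000000e+00  0.00000000e+00  0.00000000e+00  1.00000000e+00]] [[309.70691629   0.         317.16622927]
 [  0.         309.70691629 196.82073229]
 [  0.           0.           1.        ]]
```

View pics/top0.png

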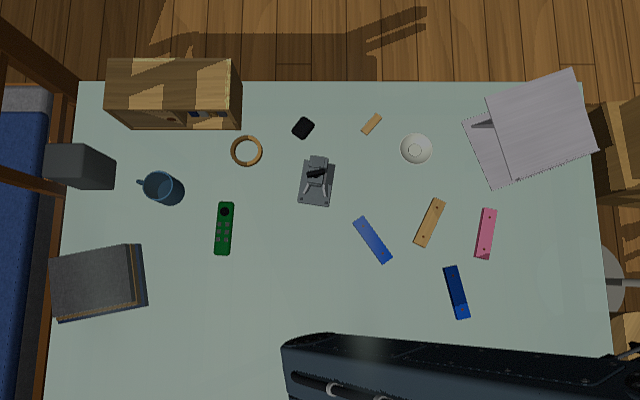

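View pics/side0.png

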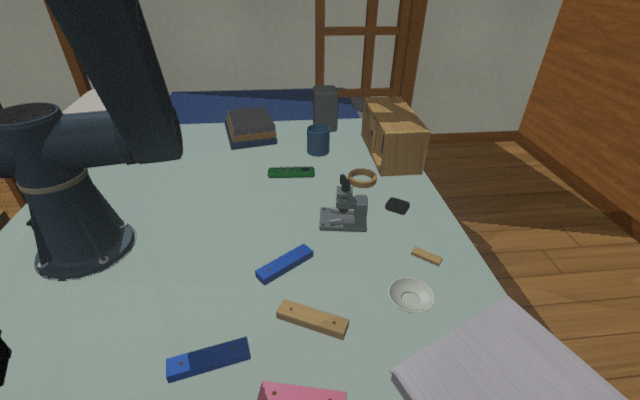

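View pics/wrist0.png

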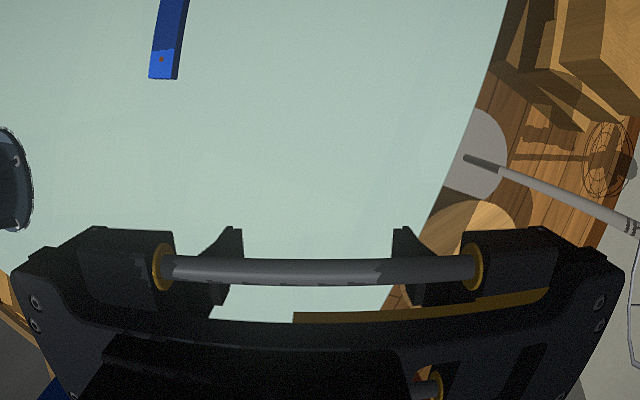

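Candidates in the top picture are the pine strip (430,222), the offcut (371,124), the light-blue strip (372,240), the dark-blue strip (456,292) and the pink strip (486,233). By the description it is the long bare pine piece at (430,222). I'll check that in close crops.

```bash
python3 - <<'E'
import cv2,numpy as np
t=cv2.imread("pics/top0.png"); s=cv2.imread("pics/side0.png")
a=cv2.resize(t[180:260,400:500],None,fx=5,fy=5,interpolation=cv2.INTER_CUBIC)
cv2.imwrite("pics/c1.png",a)
b=cv2.resize(t[145:215,280:360],None,fx=8,fy=8,interpolation=cv2.INTER_CUBIC); cv2.imwrite("pics/c2.png",b)
b=cv2.resize(s[165:240,305:385],None,fx=8,fy=8,interpolation=cv2.INTER_CUBIC); cv2.imwrite("pics/c3.png",b[:600])
E
```

```text
(no output)
```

View pics/c1.png

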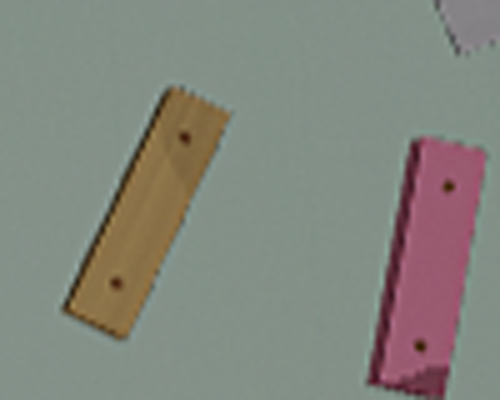

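View pics/c2.png

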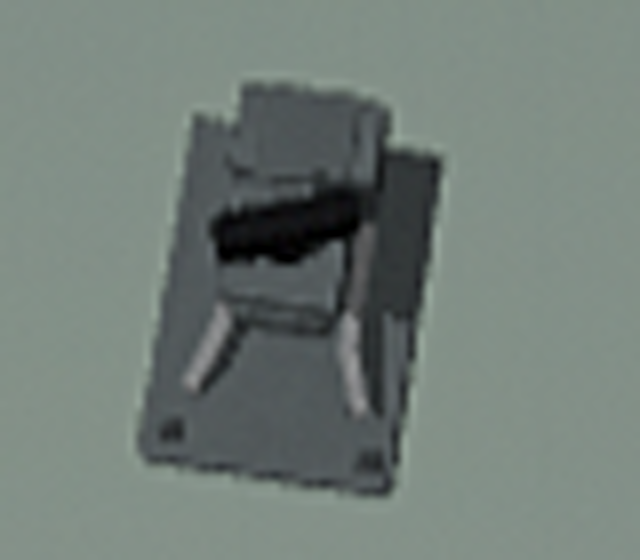

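View pics/c3.png

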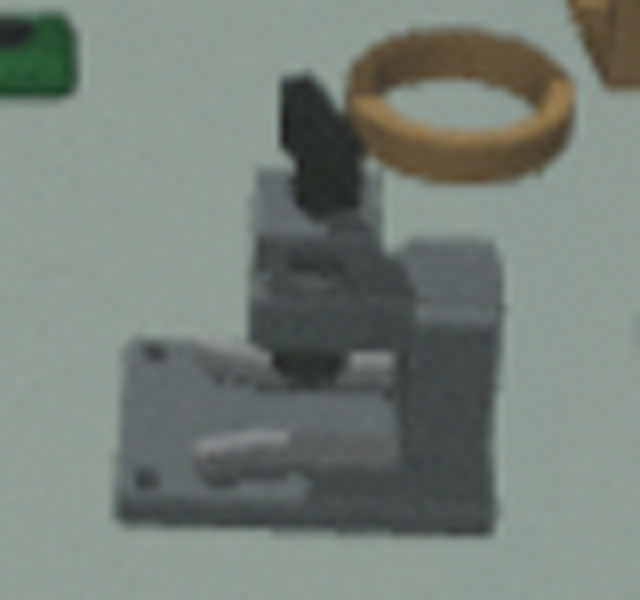

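The crop confirms it: a plain pine strip with two dowel dots, top corners at crop (174,88), (231,115), (125,340) and (68,310). The clamp opens towards the robot and its wing runs nearly across. Next I'll measure all of these.

```bash
cat >> h.py <<'E'
def load(n): return dict(np.load(n))
E
python3 - <<'E'
from h import *
c=load("top0.npz")
f=lambda x,y,s,ox,oy:((x+.5)/s-.5+ox,(y+.5)/s-.5+oy)
P=[plane(c,*f(x,y,5,400,180),.02) for x,y in [(176,88),(231,115),(125,340),(68,310)]]
P=np.array(P); print(P.round(4)); print("c",P.mean(0)); ax=(P[0]+P[1]-P[2]-P[3])/2; print(np.linalg.norm(ax),np.degrees(np.arctan2(ax[1],ax[0])),np.linalg.norm(P[0]-P[1]))
Q=np.array([plane(c,*f(x,y,8,280,145),.014) for x,y in [(138,460),(393,495),(443,152),(193,112)]])
print(Q.round(4),Q.mean(0)); ax=(Q[2]+Q[3]-Q[0]-Q[1])/2;print(np.linalg.norm(ax),np.degrees(np.arctan2(ax[1],ax[0])),np.linalg.norm(Q[0]-Q[1]),np.linalg.norm(Q[2]-Q[3]))
W=np.array([plane(c,*f(x,y,8,280,145),.124+.013) for x,y in [(215,225),(360,192)]]);print(W,W.mean(0))
# depth-based points
zm=c["z_map"]; vv,uu=np.mgrid[140:220,275:365]
X=np.array([world(c,u,v) for u,v in zip(uu.ravel(),vv.ravel())])
m=X[:,2]>.11; print(m.sum(), X[m].mean(0), X[m][:,2].max())
print("depth desk", np.median(X[:,2]))
y=X[m][:,:2]; print(np.linalg.svd(y-y.mean(0),full_matrices=0)[2][0], y.min(0),y.max(0))
E
```

```text
[[ 0.5921 -0.2893  0.02  ]
 [ 0.577  -0.319   0.02  ]
 [ 0.4531 -0.2552  0.02  ]
 [ 0.4693 -0.2249  0.02  ]]
c [ 0.52285872 -0.27207807  0.02      ]
0.1390797709141759 -27.462049681122032 0.03334719925317275
[[ 0.5791  0.0933  0.014 ]
 [ 0.5669  0.0047  0.014 ]
 [ 0.6897 -0.0132  0.014 ]
 [ 0.7042  0.0753  0.014 ]] [0.63497474 0.04005494 0.014     ]
0.12530492502773394 -8.220816321619582 0.08946542760175923 0.08968900654701617
[[0.63192172 0.0619568  0.137     ]
 [0.64255824 0.0167998  0.137     ]] [0.63723998 0.0393783  0.137     ]
149 [0.58854104 0.03678364 0.30979779] 1.0798346710282098
depth desk 0.000868668957089036
[0.99712881 0.07572405] [0.39293737 0.01814159] [0.64501863 0.06324887]
```

Call:
send_rows(fingers=[1, 1, 1, 1, 1, 1, 1, 1, 1, 1], dp=[[40, 33, -5], [70, 65, -10], [97, 98, -15], [125, 131, -20], [152, 164, -25], [180, 197, -30], [207, 230, -35], [235, 262, -40], [260, 295, -45], [275, 328, -49]], turn=[[0, 0, -0.1], [0, 0, -0.2], [0, 0, -0.3], [0, 0, -0.4], [0, 0, -0.5], [0, 0, -0.6], [0, 0, -0.7], [0, 0, -0.78], [0, 0, -0.838], [0, 0, -0.838]])

```text
time_s: 0.98
position: [0.4877, -0.2699, 0.152]
tcp_rot: [[0.002, 0.886, -0.464], [0.0, -0.464, -0.886], [-1.0, 0.002, -0.001]]
force: [2.2, 0.2, 0.2]
opening: 1.001
```

Call:
send_rows(fingers=[1, 1], dp=[[0, 0, 0], [0, 0, 0]], turn=[[0, 0, 0], [0, 0, 0]])

```text
time_s: 1.15
position: [0.4883, -0.2672, 0.1514]
tcp_rot: [[0.001, 0.888, -0.459], [0.001, -0.46, -0.888], [-1.0, 0.0, -0.002]]
force: [-0.1, 0.2, 0.8]
opening: 0.999
```

```bash
cat >> h.py <<'E'
def wr():
    s=bot.read_state(); c=bot.capture("wrist"); c["R"]=s["tcp_rot"]; c["t"]=s["position"]; return c,s
def wplane(c,u,v,z):
    K=c["mtx"]; x=(u-K[0,2])/K[0,0]; y=(v-K[1,2])/K[1,1]; r=np.hypot(x,y)
    d=np.array([np.sin(r)*x/r,-np.sin(r)*y/r,-np.cos(r)]); H=c["hand_eye"]
    o=c["R"]@H[:3,3]+c["t"]; d=c["R"]@H[:3,:3]@d; return o+d*(z-o[2])/d[2]
def wproj(c,P):
    H=c["hand_eye"]; q=H[:3,:3].T@(c["R"].T@(np.array(P)-c["t"])-H[:3,3])
    th=np.arctan2(np.hypot(q[0],q[1]),-q[2]); n=np.hypot(q[0],q[1]); K=c["mtx"]
    return K[0,2]+K[0,0]*th*q[0]/n, K[1,2]-K[1,1]*th*q[1]/n
E
python3 - <<'E'
from h import *
c,s=wr(); cv2.imwrite("pics/w1.png",c["img"]); np.savez("w1.npz",**c); print(s["time_s"],s["position"],s["tcp_rot"],s["joint_positions"])
cc=np.array([.523,-.272]);a=np.radians(-27.5);e=np.array([np.cos(a),np.sin(a)]);n=np.array([-e[1],e[0]])
for i,j in [(1,1),(1,-1),(-1,-1),(-1,1)]: print(wproj(c,[*(cc+70*i*e/1000+18*j*n/1000),.02]))
E
```

```text
1.15 [ 0.48834097 -0.26723698  0.15141788] [[ 1.11645876e-03  8.88177590e-01 -4.59498990e-01]
 [ 1.31909429e-03 -4.59500185e-01 -8.88176694e-01]
 [-9.99998507e-01  3.85490158e-04 -1.68460300e-03]] [-40.25018111  28.60421822  94.85533292   0.11868443  56.54051608
  77.03922613]
(np.float64(287.45082533447777), np.float64(85.54272769621916))
(np.float64(323.22905668146035), np.float64(85.32002914262036))
(np.float64(322.4265340102352), np.float64(218.0106128549154))
(np.float64(289.25399020228775), np.float64(217.86883585461288))
```

View pics/w1.png

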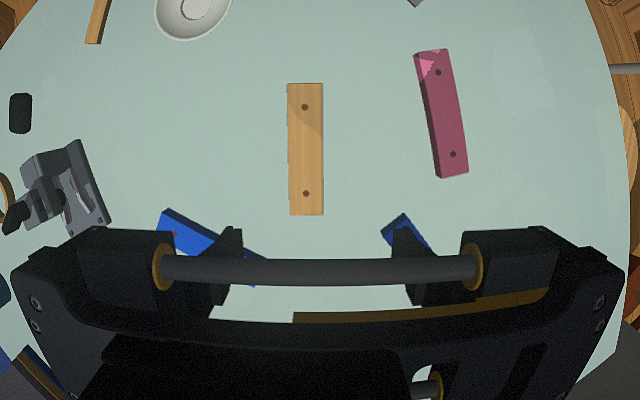

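```bash
python3 - <<'E'
from h import *
c=load("w1.npz")
g=np.array([.4955,-.2577]);a=np.radians(-27.5);e=np.array([np.cos(a),np.sin(a)]);n=np.array([-e[1],e[0]])
for u,v in [(168,208),(265,257),(250,286),(404,213),(382,235),(430,245)]:
    p=wplane(c,u,v,.02)[:2]; print(u,v,p,((p-g)@e*1000).round(),((p-g)@n*1000).round())
for u,v in [(287,83),(323,83),(323,215),(290,215)]:
    p=wplane(c,u,v,.02)[:2]; print(u,v,p,((p-g)@e*1000).round(1),((p-g)@n*1000).round(1))
E
```

```text
168 208 [ 0.54412948 -0.1010659 ] -29.0 161.0
265 257 [ 0.44017667 -0.17538986] -87.0 47.0
250 286 [ 0.41418268 -0.13784682] -127.0 69.0
404 213 [ 0.41572047 -0.33835708] -34.0 -108.0
382 235 [ 0.40352027 -0.30568443] -59.0 -85.0
430 245 [ 0.36343897 -0.35217784] -74.0 -145.0
287 83 [ 0.59595247 -0.28916913] 103.6 18.5
323 83 [ 0.57900841 -0.32118077] 103.4 -17.7
323 215 [ 0.45538506 -0.25776164] -35.6 -18.6
290 215 [ 0.47173534 -0.22602879] -35.7 17.1
```

Call:
send_rows(fingers=[0.7, 0.7, 0.7, 0.7, 0.7, 0.7, 0.7, 0.7], dp=[[7, 9.5, -30], [7, 9.5, -60], [7, 9.5, -90], [7, 9.5, -115], [7, 9.5, -135], [7, 9.5, -145], [7, 9.5, -147], [7, 9.5, -147]], turn=[[0, 0, 0], [0, 0, 0], [0, 0, 0], [0, 0, 0], [0, 0, 0], [0, 0, 0], [0, 0, 0], [0, 0, 0]])

```text
time_s: 1.87
position: [0.4945, -0.2609, 0.0046]
tcp_rot: [[0.001, 0.886, -0.463], [0.0, -0.463, -0.886], [-1.0, 0.001, -0.001]]
force: [-0.4, 0.4, -0.9]
opening: 0.706
```

Call:
send_rows(fingers=[0, 0, 0, 0, 0], dp=[[0, 0, 0], [0, 0, 0], [0, 0, 0], [0, 0, 0], [0, 0, 0]], turn=[[0, 0, 0], [0, 0, 0], [0, 0, 0], [0, 0, 0], [0, 0, 0]])

```text
time_s: 2.28
position: [0.4949, -0.2611, 0.0053]
tcp_rot: [[0.002, 0.886, -0.463], [-0.001, -0.463, -0.886], [-1.0, 0.002, -0.001]]
force: [0.8, -0.3, 0.3]
opening: 0.404
```

Call:
send_rows(fingers=[0, 0, 0, 0, 0, 0, 0, 0, 0, 0], dp=[[0, 0, 20], [0, 10, 45], [-4, 45, 55], [-7, 85, 55], [-10, 125, 55], [-13, 165, 55], [-16, 205, 55], [-18, 245, 55], [-20, 285, 55], [-22, 324, 55]], turn=[[0, 0, 0], [0, 0, 0], [0, 0, 0.04], [0, 0, 0.08], [0, 0, 0.13], [0, 0, 0.18], [0, 0, 0.22], [0, 0, 0.26], [0, 0, 0.3], [0, 0, 0.34]])

```text
time_s: 3.12
position: [0.4726, 0.0649, 0.0607]
tcp_rot: [[0.003, 0.99, -0.139], [0.0, -0.139, -0.99], [-1.0, 0.003, -0.001]]
force: [0.5, -0.6, -0.3]
opening: 0.003
```

Call:
send_rows(fingers=[0, 0, 0], dp=[[0, 0, 0], [0, 0, 0], [0, 0, 0]], turn=[[0, 0, 0], [0, 0, 0], [0, 0, 0]])

```text
time_s: 3.37
position: [0.473, 0.0649, 0.061]
tcp_rot: [[0.004, 0.99, -0.138], [-0.0, -0.138, -0.99], [-1.0, 0.004, -0.0]]
force: [0.3, -0.0, 0.3]
opening: 0.008
```

```bash
python3 - <<'E'
from h import *
c,s=wr(); cv2.imwrite("pics/w2.png",c["img"]); np.savez("w2.npz",**c); print(s["time_s"],s["position"],s["tcp_rot"],s["opening"])
t=bot.capture("top"); np.savez("top2.npz",**t)
cv2.imwrite("pics/t2.png",cv2.resize(t["img"][140:270,260:400],None,fx=5,fy=4.5,interpolation=cv2.INTER_CUBIC))
s=bot.capture("side");cv2.imwrite("pics/s2.png",cv2.resize(s["img"][140:270,220:400],None,fx=4.4,fy=4.4,interpolation=cv2.INTER_CUBIC))
E
```

```text
3.3667 [0.4729954  0.06489613 0.06100155] [[ 4.27223604e-03  9.90481193e-01 -1.37581812e-01]
 [-2.45529341e-04 -1.37582024e-01 -9.90490346e-01]
 [-9.99990844e-01  4.26538893e-03 -3.44590689e-04]] 0.007594799887799151
```

View pics/w2.png

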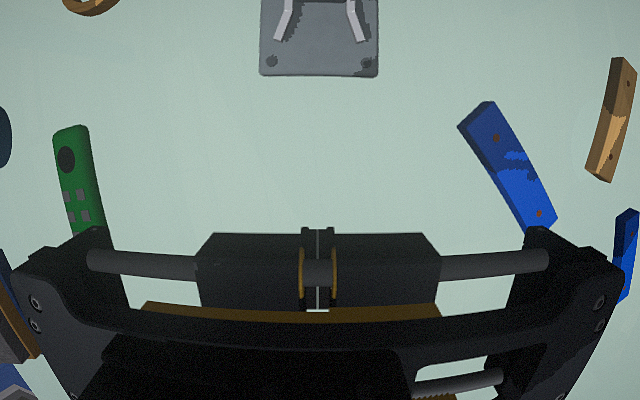

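View pics/s2.png

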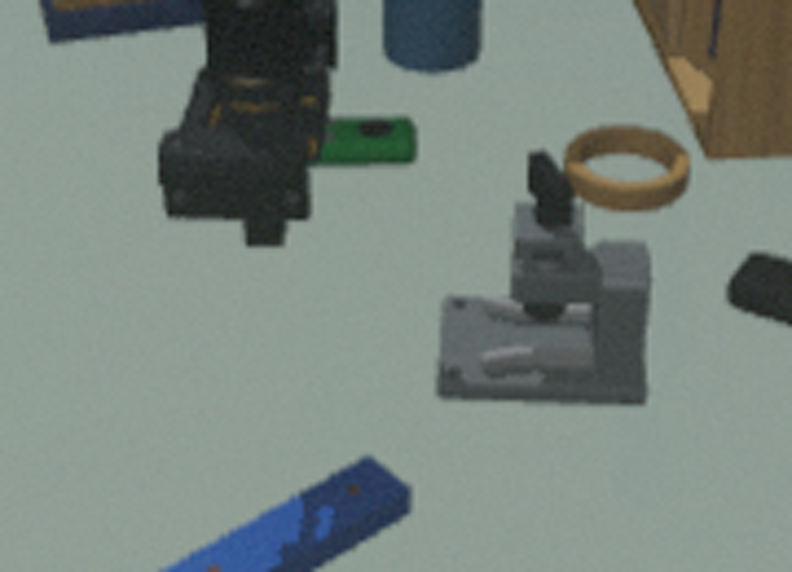

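The fingers hadn't finished closing on the strip, so it stayed behind. I'll use this view to refine the clamp pose and then re-measure the strip.

```bash
python3 - <<'E'
from h import *
c=load("w2.npz")
o=np.array([.635,.040]);a=np.radians(-8.2);e=np.array([np.cos(a),np.sin(a)]);n=np.array([-e[1],e[0]])
for u,v,z in [(260,74,.014),(379,76,.014),(279,40,.023),(364,40,.023)]:
    p=wplane(c,u,v,z)[:2]; print(u,v,p,((p-o)@e*1000).round(1),((p-o)@n*1000).round(1))
t=load("top2.npz")
cv2.imwrite("pics/c4.png",cv2.resize(t["img"][180:260,390:470],None,fx=7,fy=7,interpolation=cv2.INTER_CUBIC))
cv2.imwrite("pics/c5.png",cv2.resize(c["img"][0:90,220:420],None,fx=4,fy=4,interpolation=cv2.INTER_CUBIC))
E
```

```text
260 74 [0.58273941 0.09171248] -59.1 43.7
379 76 [0.56921919 0.00401753] -60.0 -45.0
279 40 [0.60416765 0.07329414] -35.3 28.6
364 40 [0.59613167 0.01303429] -34.6 -32.2
```

View pics/c4.png

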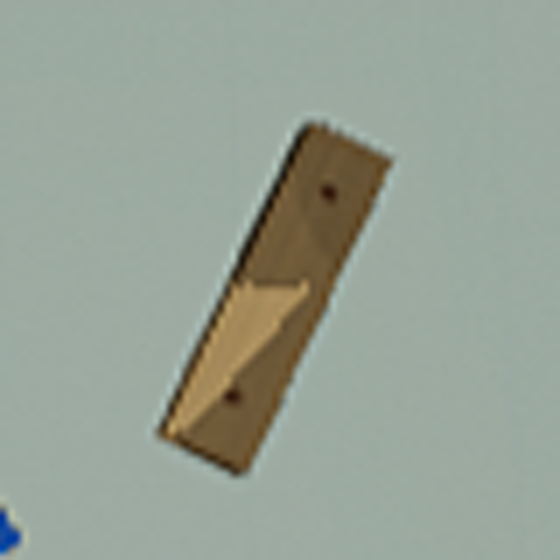

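View pics/c5.png

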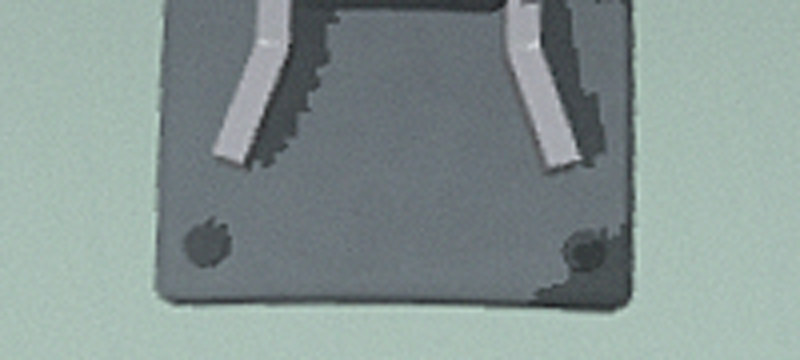

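```bash
python3 - <<'E'
from h import *
c=load("w2.npz");t=load("top2.npz")
o=np.array([.635,.040]);a=np.radians(-8.2);e=np.array([np.cos(a),np.sin(a)]);n=np.array([-e[1],e[0]])
f=lambda x,y,s,ox,oy:((x+.5)/s-.5+ox,(y+.5)/s-.5+oy)
for u,v,z in [(247,165,.023),(547,168,.023),(288,45,.023),(508,45,.023),(157,296,.014),(633,302,.014)]:
    p=wplane(c,*f(u,v,4,220,0),z)[:2]; print(u,v,p,((p-o)@e*1000).round(1),((p-o)@n*1000).round(1))
P=np.array([plane(t,*f(x,y,7,390,180),.02) for x,y in [(316,121),(393,160),(243,475),(163,434)]])
print(P.mean(0));ax=(P[0]+P[1]-P[2]-P[3])/2; print(np.linalg.norm(ax),np.degrees(np.arctan2(ax[1],ax[0])),np.linalg.norm(P[0]-P[1]))
P=np.array([wplane(c,x,y,.02) for x,y in [(616,57),(637,66),(610,182),(585,172)]])
print(P.mean(0))
E
```

```text
247 165 [0.60319862 0.07169589] -36.0 26.8
547 168 [0.59539442 0.01872482] -36.2 -26.7
288 45 [0.62529685 0.06139685] -12.7 19.8
508 45 [0.6199839  0.02217573] -12.3 -19.8
157 296 [0.58318522 0.09251543] -58.8 44.6
633 302 [0.56996263 0.00478488] -59.3 -44.1
[ 0.52335514 -0.27153625  0.02      ]
0.13979645320696454 -27.622972754151654 0.03355317377381901
[ 0.52801974 -0.26503125  0.02      ]
```

Call:
send_rows(fingers=[0.7, 0.7, 0.7, 0.7, 0.7, 0.7, 0.7, 0.7, 0.7, 0.7], dp=[[2, -40, 20], [5, -80, 20], [7, -120, 20], [10, -160, 20], [12, -200, 20], [15, -240, 20], [18, -280, 20], [22.5, -322.6, 20], [22.5, -322.6, 10], [22.5, -322.6, 0]], turn=[[0, 0, -0.04], [0, 0, -0.08], [0, 0, -0.13], [0, 0, -0.18], [0, 0, -0.22], [0, 0, -0.26], [0, 0, -0.3], [0, 0, -0.34], [0, 0, -0.34], [0, 0, -0.34]])

```text
time_s: 4.35
position: [0.4959, -0.2644, 0.0609]
tcp_rot: [[0.007, 0.883, -0.469], [-0.004, -0.469, -0.883], [-1.0, 0.008, 0.0]]
force: [-1.5, 0.0, 0.2]
opening: 0.657
```

Call:
send_rows(fingers=[0.7, 0.7], dp=[[0, 4, 0], [0, 5, 0]], turn=[[-0.004, -0.006, 0.007], [-0.004, -0.006, 0.007]])

```text
time_s: 4.52
position: [0.4937, -0.2579, 0.0596]
tcp_rot: [[0.009, 0.886, -0.464], [-0.005, -0.464, -0.886], [-1.0, 0.01, 0.0]]
force: [-0.6, -0.7, -0.6]
opening: 0.689
```

Call:
send_rows(fingers=[0.7, 0.7, 0.7, 0.7], dp=[[1.5, 0, -25], [1.5, 0, -45], [1.5, 0, -55], [1.5, 0, -55]], turn=[[0.005, 0.009, 0.003], [0.005, 0.009, 0.003], [0.005, 0.009, 0.003], [0.005, 0.009, 0.003]])

```text
time_s: 4.85
position: [0.4935, -0.2553, 0.0028]
tcp_rot: [[-0.004, 0.888, -0.46], [0.004, -0.46, -0.888], [-1.0, -0.005, -0.001]]
force: [0.3, 0.3, 0.5]
opening: 0.7
```

Call:
send_rows(fingers=[0, 0, 0, 0, 0, 0, 0, 0, 0], dp=[[0, 0, 0], [0, 0, 0], [0, 0, 0], [0, 0, 0], [0, 0, 0], [0, 0, 0], [0, 0, 0], [0, 0, 0], [0, 0, 0]], turn=[[0, 0, 0], [0, 0, 0], [0, 0, 0], [0, 0, 0], [0, 0, 0], [0, 0, 0], [0, 0, 0], [0, 0, 0], [0, 0, 0]])

```text
time_s: 5.6
position: [0.4935, -0.2554, 0.0029]
tcp_rot: [[-0.004, 0.888, -0.46], [0.003, -0.46, -0.888], [-1.0, -0.005, -0.001]]
force: [0.6, -0.0, 0.0]
opening: 0.106
```

Call:
send_rows(fingers=[0, 0, 0], dp=[[0, 0, 15], [0, 0, 30], [0, 0, 30]], turn=[[0, 0, 0], [0, 0, 0], [0, 0, 0]])

```text
time_s: 5.85
position: [0.4949, -0.2564, 0.0349]
tcp_rot: [[-0.0, 0.888, -0.46], [0.001, -0.46, -0.888], [-1.0, -0.001, -0.0]]
force: [-0.4, 0.6, 0.8]
opening: 0.011
```

```bash
python3 - <<'E'
from h import *
c,s=wr(); cv2.imwrite("pics/w3.png",c["img"]); np.savez("w3.npz",**c); print(s["time_s"],s["position"],s["tcp_rot"],s["opening"])
E
```

```text
5.85 [ 0.49493658 -0.25644342  0.03490221] [[-3.93691439e-04  8.88114415e-01 -4.59622270e-01]
 [ 6.87824707e-04 -4.59621957e-01 -8.88114398e-01]
 [-9.99999686e-01 -6.65782588e-04 -4.29917808e-04]] 0.01068619880957225
```

View pics/w3.png

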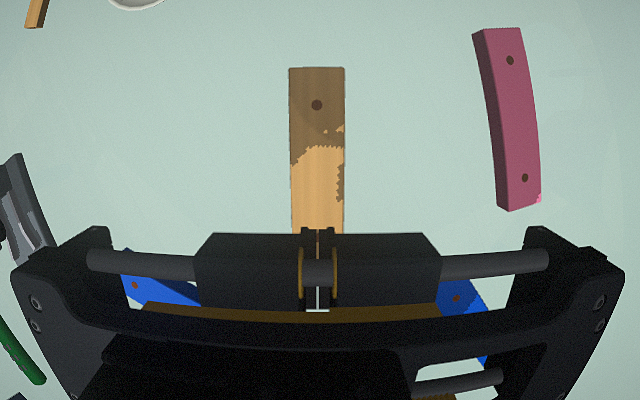

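```bash
python3 - <<'E'
from h import *
c=load("w3.npz"); print("tcp px",wproj(c,c["t"]))
for dx in (0,-.019): print(wproj(c,c["t"]+c["R"]@np.array([dx,0,0])))
f=lambda x,y,s,ox,oy:((x+.5)/s-.5+ox,(y+.5)/s-.5+oy)
for u,v in [(289,67),(344,67)]: print(wplane(c,u,v,.02))
s=load("side0.npz"); u,v=proj(s,[0.473,0.0649,0.061]); print("side",u,v,((u-220)*4.4,(v-140)*4.4))
s=bot.capture("side");cv2.imwrite("pics/s3.png",cv2.resize(s["img"][200:380,220:400],None,fx=3.3,fy=3.3,interpolation=cv2.INTER_CUBIC))
print((np.array(proj(s,bot.read_state()["position"]))-[220,200])*3.3)
E
```

```text
tcp px (np.float64(316.51821332183204), np.float64(231.76397934918975))
(np.float64(316.51821332183204), np.float64(231.76397934918975))
(np.float64(316.5106894451739), np.float64(243.89405480842248))
[ 0.59599654 -0.28907033  0.02      ]
[ 0.57994148 -0.32008034  0.02      ]
side 280.83894281788815 201.01000505250087 (np.float64(267.6913483987079), np.float64(268.4440222310039))
[248.92999158 349.44338556]
```

View pics/s3.png

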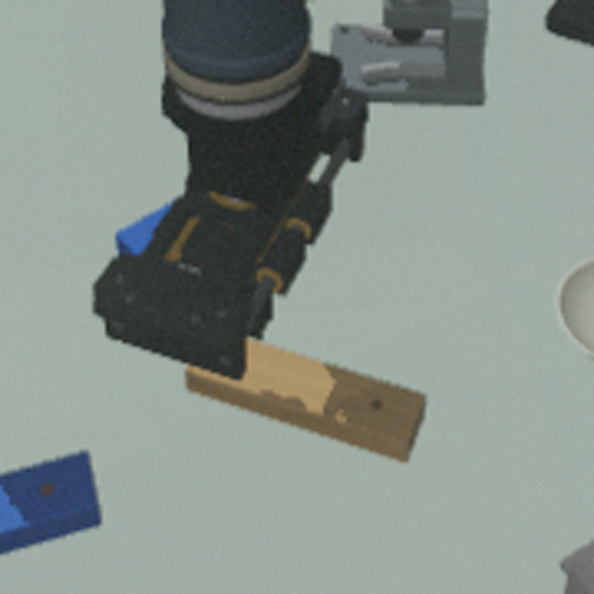

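```bash
cat >> h.py <<'E'
def wdepth(c,u,v):
    K=c["mtx"]; x=(u-K[0,2])/K[0,0]; y=(v-K[1,2])/K[1,1]; r=np.hypot(x,y)
    d=np.array([np.sin(r)*x/r,-np.sin(r)*y/r,-np.cos(r)]); D=float(c["z_map"][v,u]); p=d*D/np.cos(r); H=c["hand_eye"]
    pt=H[:3,:3]@p+H[:3,3]; return pt, c["R"]@pt+c["t"]
E
python3 - <<'E'
from h import *
np.set_printoptions(precision=4,suppress=True)
c=load("w3.npz")
for u,v in [(305,229),(305,233),(331,229),(306,238),(308,250),(318,180),(318,220),(250,200),(316,75),(400,150),(400,50),(200,120)]: print(u,v,*wdepth(c,u,v))
s=bot.capture("side")
for X,Y in [(300,360),(300,420),(200,385),(240,365),(230,375),(400,400)]:
    u,v=X/3.3+220,Y/3.3+200; print((X,Y),world(s,u,v))
E
```

```text
305 229 [-0.0266  0.0124 -0.0063] [ 0.5089 -0.2566  0.0615]
305 233 [-0.0316  0.0121 -0.0061] [ 0.5085 -0.2566  0.0665]
331 229 [-0.027   0.0125  0.0079] [ 0.5024 -0.2693  0.0619]
306 238 [-0.0385  0.0121 -0.0054] [ 0.5082 -0.2573  0.0734]
308 250 [-0.0501  0.0108 -0.0041] [ 0.5064 -0.2578  0.085 ]
318 180 [0.0142 0.0309 0.001 ] [ 0.5219 -0.2715  0.0207]
318 220 [0.0142 0.0029 0.001 ] [ 0.4971 -0.2587  0.0207]
250 200 [ 0.0349  0.0111 -0.05  ] [ 0.5278 -0.2172 -0.    ]
316 75 [ 0.0147  0.0993 -0.0003] [ 0.5832 -0.3018  0.0201]
400 150 [0.0351 0.049  0.061 ] [ 0.5104 -0.3331 -0.0003]
400 50 [0.0343 0.1224 0.0595] [ 0.5763 -0.3655  0.0004]
200 120 [ 0.0344  0.0724 -0.0857] [ 0.5986 -0.2136  0.0004]
(300, 360) [ 0.5237 -0.2599  0.025 ]
(300, 420) [ 0.5212 -0.2883  0.0069]
(200, 385) [ 0.4636 -0.2599  0.0096]
(240, 365) [ 0.4879 -0.3495  0.1385]
(230, 375) [ 0.4828 -0.3488  0.1309]
(400, 400) [ 0.5795 -0.2902  0.02  ]
```

```bash
python3 - <<'E'
from h import *
np.set_printoptions(precision=4,suppress=True)
c=load("w1.npz")
for u,v in [(232,229),(236,232),(238,240),(225,235),(228,229),(404,229),(404,235),(220,260),(242,228),(241,245),(240,260),(238,230)]: print(u,v,wdepth(c,u,v)[0])
for p in [(0,0,.0435),(0,0,-.0435),(-.019,0,-.0435),(0,.0095,-.0435),(0,-.0095,-.0435)]: print(p,wproj(c,c["t"]+c["R"]@np.array(p)))
cv2.imwrite("pics/c6.png",cv2.resize(c["img"][210:310,190:260],None,fx=6,fy=6,interpolation=cv2.INTER_CUBIC))
c=load("w3.npz");cv2.imwrite("pics/c7.png",cv2.resize(c["img"][210:310,280:360],None,fx=6,fy=6,interpolation=cv2.INTER_CUBIC))
E
```

```text
232 229 [-0.026   0.0117 -0.0478]
236 232 [-0.0292  0.0112 -0.0447]
238 240 [-0.0318  0.0075 -0.0432]
225 235 [-0.0387  0.0133 -0.0482]
228 229 [-0.0296  0.0131 -0.049 ]
404 229 [-0.0294  0.013   0.0485]
404 235 [-0.0339  0.0113  0.0474]
220 260 [-0.1073  0.0342 -0.028 ]
242 228 [ 0.1512 -0.0572 -0.0885]
241 245 [-0.0272  0.0024 -0.043 ]
240 260 [-0.1072  0.0344 -0.0219]
238 230 [-0.0253  0.0109 -0.0445]
(0, 0, 0.0435) (np.float64(383.1338069966208), np.float64(231.20880533133453))
(0, 0, -0.0435) (np.float64(249.91410056371757), np.float64(231.24331829092972))
(-0.019, 0, -0.0435) (np.float64(243.61507560756462), np.float64(243.046263889114))
(0, 0.0095, -0.0435) (np.float64(248.89084593894924), np.float64(217.54122091416866))
(0, -0.0095, -0.0435) (np.float64(250.98899756691668), np.float64(244.4803330158282))
```

View pics/c6.png

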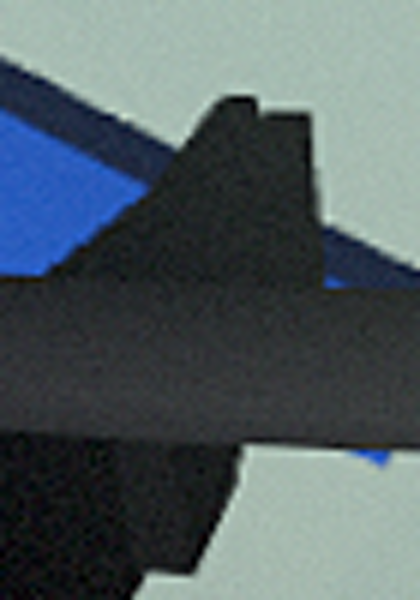

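View pics/c7.png

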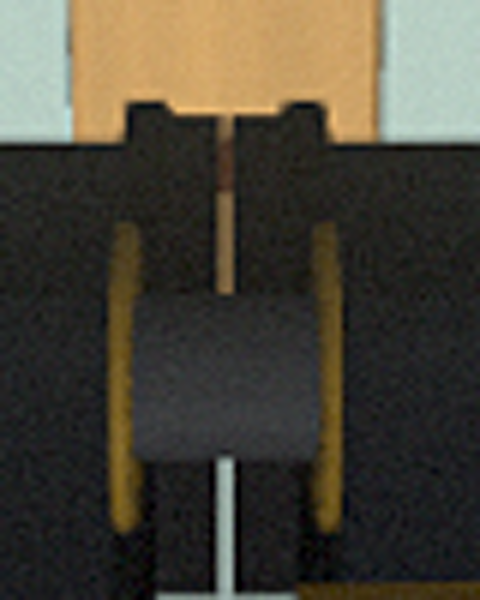

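The depth readings put the fingertips about 25 mm behind the reported TCP. They closed just above the strip, so I have to go about 25 mm lower than reported, feeling for contact.

Call:
send_rows(fingers=[0.7, 0.7, 0.7, 0.7, 0.7, 0.7, 0.7, 0.7, 0.7, 0.7], dp=[[0.5, -1, 0], [0.5, -1, 0], [0.5, -1, 0], [0.5, -1, 0], [0.5, -1, 0], [0.5, -1, 0], [0.5, -1, 0], [0.5, -1, 0], [0.5, -1, 0], [0.5, -1, -10]], turn=[[0, 0, 0], [0, 0, 0], [0, 0, 0], [0, 0, 0], [0, 0, 0], [0, 0, 0], [0, 0, 0], [0, 0, 0], [0, 0, 0], [0, 0, 0]])

```text
time_s: 6.83
position: [0.4951, -0.2572, 0.0238]
tcp_rot: [[-0.001, 0.888, -0.46], [0.001, -0.46, -0.888], [-1.0, -0.001, -0.001]]
force: [0.3, -0.4, -0.4]
opening: 0.659
```

Call:
send_rows(fingers=[0.7, 0.7, 0.7, 0.7, 0.7], dp=[[0, 0, -15], [0, 0, -26], [0, 0, -32], [0, 0, -38], [0, 0, -38]], turn=[[0, 0, 0], [0, 0, 0], [0, 0, 0], [0, 0, 0], [0, 0, 0]])

```text
time_s: 7.25
position: [0.4943, -0.2566, -0.0157]
tcp_rot: [[-0.003, 0.888, -0.46], [0.003, -0.46, -0.888], [-1.0, -0.004, -0.001]]
force: [0.5, 0.6, 0.7]
opening: 0.705
```

Call:
send_rows(fingers=[0.7, 0.7, 0, 0, 0, 0, 0, 0, 0, 0], dp=[[1, -0.5, -3], [1, -0.5, -4], [1, -0.5, -4], [1, -0.5, -4], [1, -0.5, -4], [1, -0.5, -4], [1, -0.5, -4], [1, -0.5, -4], [1, -0.5, -4], [1, -0.5, -4]], turn=[[0, 0, 0], [0, 0, 0], [0, 0, 0], [0, 0, 0], [0, 0, 0], [0, 0, 0], [0, 0, 0], [0, 0, 0], [0, 0, 0], [0, 0, 0]])

```text
time_s: 8.08
position: [0.4954, -0.2572, -0.0194]
tcp_rot: [[-0.003, 0.888, -0.46], [0.003, -0.46, -0.888], [-1.0, -0.004, -0.001]]
force: [0.5, 0.2, 2.6]
opening: 0.408
```

Call:
send_rows(fingers=[0, 0, 0, 0, 0, 0], dp=[[0, 0, 0], [0, 0, 0], [0, 0, 15], [0, 0, 30], [0, 0, 45], [0, 0, 45]], turn=[[0, 0, 0], [0, 0, 0], [0, 0, 0], [0, 0, 0], [0, 0, 0], [0, 0, 0]])

```text
time_s: 8.58
position: [0.4969, -0.2583, 0.0277]
tcp_rot: [[0.001, 0.888, -0.46], [-0.0, -0.46, -0.888], [-1.0, 0.001, -0.0]]
force: [0.9, -0.3, -0.6]
opening: 0.411
```

```bash
python3 - <<'E'
from h import *
np.set_printoptions(precision=4,suppress=True)
c,s=wr(); cv2.imwrite("pics/w4.png",c["img"]); np.savez("w4.npz",**c); print(s["time_s"],s["position"],s["tcp_rot"],s["opening"])
for u,v in [(316,80),(316,120),(316,160),(316,200),(316,220)]: print(wdepth(c,u,v)[0])
E
```

```text
8.5833 [ 0.4969 -0.2583  0.0277] [[ 0.0009  0.8881 -0.4596]
 [-0.0003 -0.4596 -0.8881]
 [-1.      0.0009 -0.0001]] 0.41064071462552904
[-0.0413  0.0901 -0.0002]
[-0.039   0.0714 -0.0002]
[-0.0398  0.0525 -0.0002]
[-0.0405  0.033  -0.0002]
[-0.0407  0.0228 -0.0002]
```

View pics/w4.png

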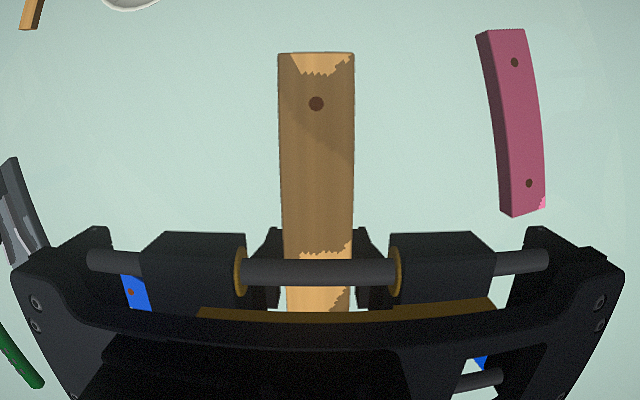

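Call:
send_rows(fingers=[0, 0, 0, 0, 0, 0, 0, 0, 0, 0], dp=[[-2, 30, 5], [-5, 65, 5], [-7, 100, 5], [-10, 135, 5], [-12, 170, 5], [-15, 205, 5], [-17, 240, 5], [-20, 275, 5], [-22, 305, 3], [-22.6, 322, 0]], turn=[[0, 0, 0.03], [0, 0, 0.06], [0, 0, 0.1], [0, 0, 0.14], [0, 0, 0.18], [0, 0, 0.22], [0, 0, 0.26], [0, 0, 0.3], [0, 0, 0.333], [0, 0, 0.333]])

```text
time_s: 9.47
position: [0.4717, 0.0671, 0.0257]
tcp_rot: [[-0.003, 0.99, -0.14], [0.001, -0.14, -0.99], [-1.0, -0.004, -0.001]]
force: [0.1, -0.3, -0.6]
opening: 0.409
```

Call:
send_rows(fingers=[0, 0, 0], dp=[[0, 0, 0], [0, 0, 0], [0, 0, 0]], turn=[[0, 0, 0], [0, 0, 0], [0, 0, 0]])

```text
time_s: 9.72
position: [0.4715, 0.0667, 0.0252]
tcp_rot: [[-0.004, 0.99, -0.14], [0.001, -0.14, -0.99], [-1.0, -0.004, -0.0]]
force: [-0.1, -0.6, -0.4]
opening: 0.411
```

```bash
python3 - <<'E'
from h import *
np.set_printoptions(precision=4,suppress=True)
c,s=wr(); cv2.imwrite("pics/w5.png",cv2.resize(c["img"][0:240,200:440],None,fx=2.5,fy=2.5,interpolation=cv2.INTER_CUBIC)); np.savez("w5.npz",**c); print(s["time_s"],s["position"],s["tcp_rot"],s["opening"])
s=bot.capture("side");cv2.imwrite("pics/s5.png",cv2.resize(s["img"][140:270,220:400],None,fx=4.4,fy=4.4,interpolation=cv2.INTER_CUBIC))
E
```

```text
9.7167 [0.4715 0.0667 0.0252] [[-0.0043  0.9901 -0.1402]
 [ 0.0009 -0.1402 -0.9901]
 [-1.     -0.0044 -0.0003]] 0.41138074446865436
```

View pics/w5.png

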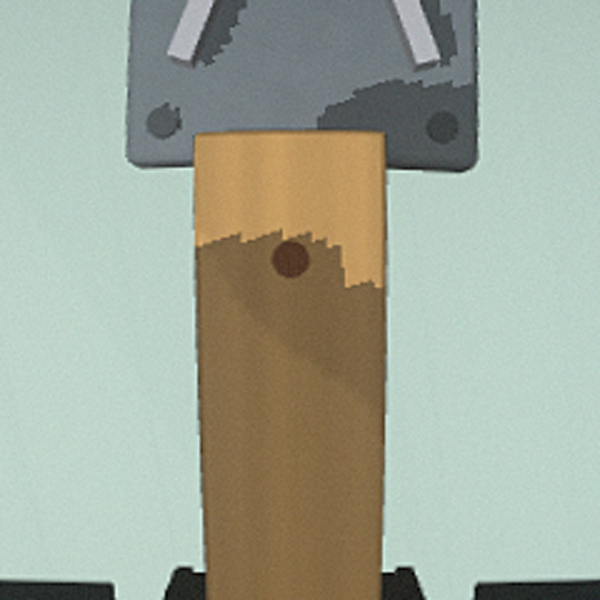

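View pics/s5.png

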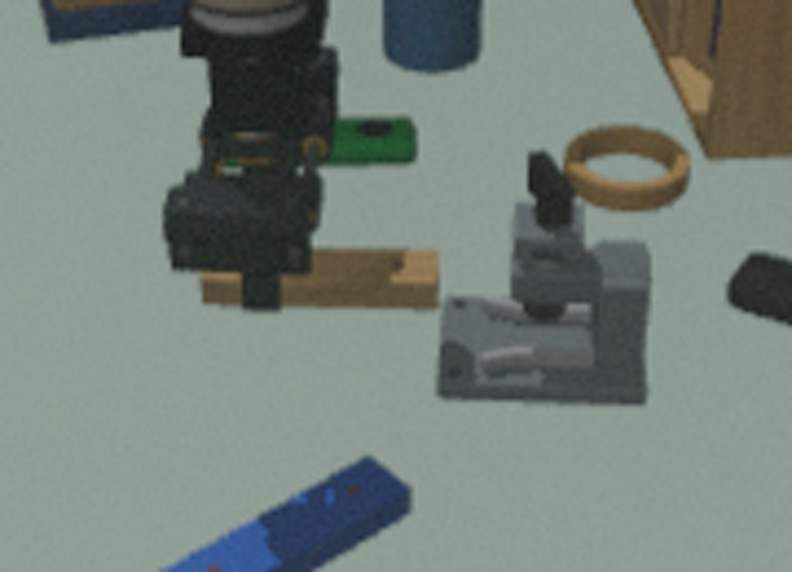

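Call:
send_rows(fingers=[0, 0, 0, 0, 0, 0, 0], dp=[[8, -5.2, 0], [17.4, -5.2, 0], [17.4, -5.2, -10], [17.4, -5.2, -20], [17.4, -5.2, -28], [17.4, -5.2, -28], [17.4, -5.2, -28]], turn=[[-0.001, -0.004, 0], [-0.001, -0.004, 0], [-0.001, -0.004, 0], [-0.001, -0.004, 0], [-0.001, -0.004, 0], [-0.001, -0.004, 0], [-0.001, -0.004, 0]])

```text
time_s: 10.4
position: [0.4881, 0.061, -0.0036]
tcp_rot: [[-0.002, 0.99, -0.142], [0.0, -0.142, -0.99], [-1.0, -0.002, 0.0]]
force: [-0.3, 0.3, 0.1]
opening: 0.412
```

```bash
cat >> h.py <<'E'
def cl(p,o=(.6365,.040),yaw=-8.3):
    a=np.radians(yaw); e=np.array([np.cos(a),np.sin(a)]); d=np.array(p)[:2]-o; return d@e*1000, d@np.array([-e[1],e[0]])*1000
E
python3 - <<'E'
from h import *
np.set_printoptions(precision=4,suppress=True)
c,s=wr(); cv2.imwrite("pics/w6.png",cv2.resize(c["img"][0:240,200:440],None,fx=2.5,fy=2.5,interpolation=cv2.INTER_CUBIC)); np.savez("w6.npz",**c); print(s["time_s"],s["position"],s["tcp_rot"],s["force"],cl(s["position"]))
s=bot.capture("side");cv2.imwrite("pics/s6.png",cv2.resize(s["img"][140:270,220:400],None,fx=4.4,fy=4.4,interpolation=cv2.INTER_CUBIC))
E
```

```text
10.4 [ 0.4881  0.061  -0.0036] [[-0.0025  0.9899 -0.142 ]
 [ 0.0003 -0.142  -0.9899]
 [-1.     -0.0025  0.0001]] [-0.3231  0.2602  0.1302] (np.float64(-149.891208993622), np.float64(-0.6677132834182629))
```

View pics/w6.png

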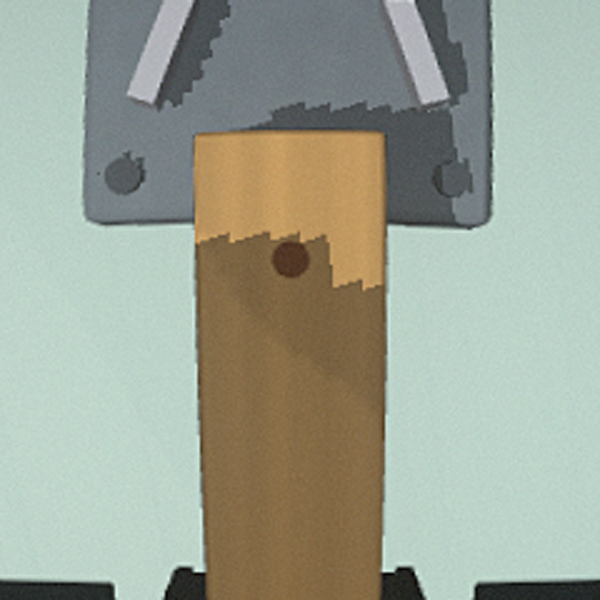

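View pics/s6.png

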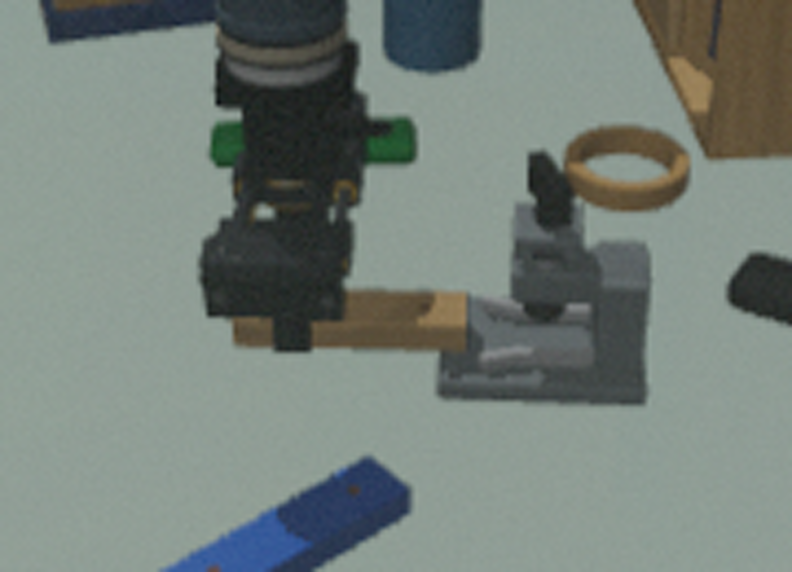

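```bash
python3 - <<'E'
from h import *
np.set_printoptions(precision=4,suppress=True)
c=load("w6.npz")
f=lambda x,y,s=2.5,ox=200,oy=0:((x+.5)/s-.5+ox,(y+.5)/s-.5+oy)
for x,y in [(290,150),(290,300),(290,450),(120,130),(290,60)]:
    u,v=f(x,y); print((x,y),wdepth(c,int(round(u)),int(round(v)))[1])
z=c["t"][2]+.0403
for x,y,zz in [(195,132,z),(386,132,z),(205,560,z),(383,560,z),(157,104,.023),(419,106,.023),(88,220,.014),(490,226,.014)]:
    p=wplane(c,*f(x,y),zz); print((x,y),p,np.round(cl(p),1))
E
```

```text
(290, 150) [0.5869 0.0466 0.0352]
(290, 300) [0.5587 0.0506 0.0367]
(290, 450) [0.5305 0.0547 0.037 ]
(120, 130) [0.6013 0.0815 0.0141]
(290, 60) [0.6105 0.0432 0.0147]
(195, 132) [0.5931 0.0635 0.0367] [-46.4  17. ]
(386, 132) [0.588  0.0287 0.0367] [-46.3 -18.2]
(205, 560) [0.5108 0.0749 0.0367] [-129.4   16.3]
(383, 560) [0.5057 0.0396 0.0367] [-129.3  -19.3]
(157, 104) [0.6034 0.0717 0.023 ] [-37.3  26.6]
(419, 106) [0.5953 0.0191 0.023 ] [-37.7 -26.6]
(88, 220) [0.583  0.0916 0.014 ] [-60.4  43.4]
(490, 226) [0.5692 0.0055 0.014 ] [-61.6 -43.8]
```

Call:
send_rows(fingers=[0, 0, 0, 0, 0, 0, 0], dp=[[6, 0, 0], [13, -0.9, -0.5], [20, -1.9, -0.5], [27, -2.9, -0.5], [34, -4, -0.5], [39.7, -4.8, -0.5], [39.7, -4.8, -0.5]], turn=[[0, -0.002, -0.008], [0, -0.002, -0.008], [0, -0.002, -0.008], [0, -0.002, -0.008], [0, -0.002, -0.008], [0, -0.002, -0.008], [0, -0.002, -0.008]])

```text
time_s: 11.08
position: [0.5312, 0.0557, -0.003]
tcp_rot: [[0.005, 0.989, -0.15], [-0.0, -0.15, -0.989], [-1.0, 0.005, -0.0]]
force: [1.1, -0.0, -0.8]
opening: 0.412
```

```bash
python3 - <<'E'
from h import *
np.set_printoptions(precision=4,suppress=True)
c,s=wr(); np.savez("w7.npz",**c); print(s["time_s"],s["position"],s["tcp_rot"],s["force"],cl(s["position"]))
cv2.imwrite("pics/w7.png",cv2.resize(c["img"][0:240,200:440],None,fx=2.5,fy=2.5,interpolation=cv2.INTER_CUBIC))
E
```

```text
11.0833 [ 0.5312  0.0557 -0.003 ] [[ 0.005   0.9887 -0.15  ]
 [-0.0003 -0.15   -0.9887]
 [-1.      0.005  -0.0004]] [ 1.0583 -0.0153 -0.7688] (np.float64(-106.46762835666406), np.float64(0.36265171939857604))
```

View pics/w7.png

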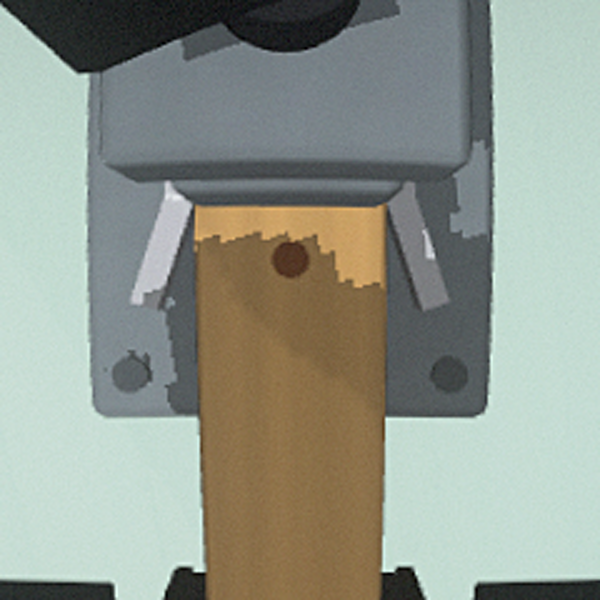

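Call:
send_rows(fingers=[0, 0, 0], dp=[[0, 0, -1.5], [0, 0, -2], [0, 0, -2]], turn=[[0, 0.005, 0.004], [0, 0.006, 0.004], [0, 0.006, 0.004]])

```text
time_s: 11.38
position: [0.5295, 0.056, -0.0053]
tcp_rot: [[-0.004, 0.989, -0.146], [-0.0, -0.146, -0.989], [-1.0, -0.003, 0.001]]
force: [-0.2, 0.1, 0.1]
opening: 0.412
```

Call:
send_rows(fingers=[0, 0, 0, 0, 0, 0], dp=[[5, -0.8, 0], [11, -1.7, 0], [17, -2.6, 0], [23, -3.5, 0], [26, -4, 0], [26, -4, 0]], turn=[[0, -0.001, 0], [0, -0.001, 0], [0, -0.001, 0], [0, -0.001, 0], [0, -0.001, 0], [0, -0.001, 0]])

```text
time_s: 11.88
position: [0.5573, 0.0516, -0.0053]
tcp_rot: [[-0.0, 0.989, -0.146], [-0.0, -0.146, -0.989], [-1.0, -0.0, 0.0]]
force: [0.5, -0.6, 0.4]
opening: 0.408
```

```bash
python3 - <<'E'
from h import *
np.set_printoptions(precision=4,suppress=True)
s=bot.read_state(); print(s["time_s"],s["position"],s["tcp_rot"],s["force"],s["moment"],cl(s["position"]))
s=bot.capture("side");cv2.imwrite("pics/s8.png",cv2.resize(s["img"][130:260,260:400],None,fx=5,fy=4.5,interpolation=cv2.INTER_CUBIC))
E
```

```text
11.8833 [ 0.5573  0.0516 -0.0053] [[-0.0003  0.9893 -0.1462]
 [-0.0003 -0.1462 -0.9893]
 [-1.     -0.0002  0.0003]] [ 0.5202 -0.6055  0.4116] [-0.018   0.0264  0.0118] (np.float64(-80.04574088362122), np.float64(0.07956849717742992))
```

View pics/s8.png

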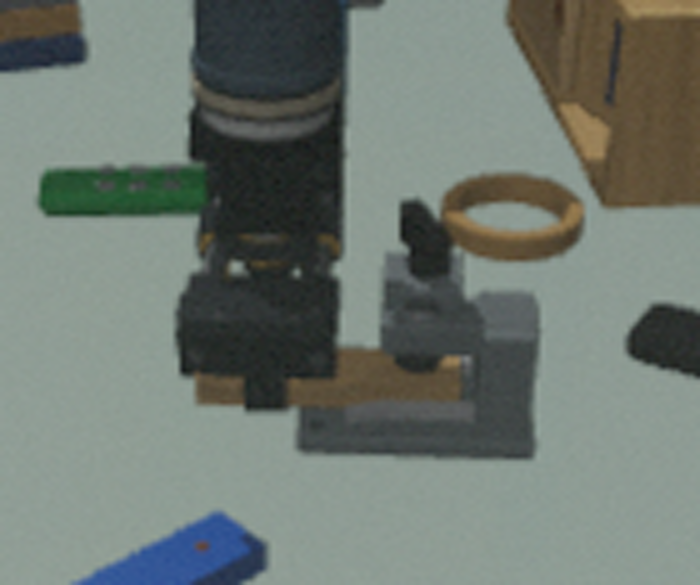

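Call:
send_rows(fingers=[0, 0, 0], dp=[[2, -0.3, -0.5], [4, -0.6, -0.8], [4.5, -0.7, -0.8]], turn=[[0, 0, 0], [0, 0, 0], [0, 0, 0]])

```text
time_s: 12.18
position: [0.5566, 0.0518, -0.0054]
tcp_rot: [[-0.01, 0.989, -0.146], [0.001, -0.146, -0.989], [-1.0, -0.01, 0.001]]
force: [-5.7, 0.7, 10.3]
opening: 0.409
```

Call:
send_rows(fingers=[0, 0, 0], dp=[[1, -0.1, 0], [2, -0.3, 0], [2, -0.3, 0]], turn=[[0, 0, 0], [0, 0, 0], [0, 0, 0]])

```text
time_s: 12.43
position: [0.5587, 0.0515, -0.0053]
tcp_rot: [[-0.01, 0.989, -0.146], [0.001, -0.146, -0.989], [-1.0, -0.01, 0.001]]
force: [-1.2, 0.2, 2.0]
opening: 0.408
```

Call:
send_rows(fingers=[0, 0, 0, 0], dp=[[1, -0.1, 0.3], [2, -0.3, 0.3], [3, -0.4, 0.3], [3.5, -0.5, 0.3]], turn=[[0, -0.006, 0], [0, -0.01, 0], [0, -0.01, 0], [0, -0.01, 0]])

```text
time_s: 12.77
position: [0.5624, 0.0509, -0.0053]
tcp_rot: [[0.001, 0.989, -0.146], [0.001, -0.146, -0.989], [-1.0, 0.001, -0.001]]
force: [-1.0, -0.1, -1.3]
opening: 0.414
```

Call:
send_rows(fingers=[0, 0, 0, 0], dp=[[1, -0.1, 0], [2, -0.3, 0], [3, -0.4, 0], [3, -0.4, 0]], turn=[[0, 0, 0], [0, 0, 0], [0, 0, 0], [0, 0, 0]])

```text
time_s: 13.1
position: [0.5635, 0.0508, -0.0054]
tcp_rot: [[-0.003, 0.989, -0.146], [0.001, -0.146, -0.989], [-1.0, -0.003, -0.001]]
force: [-4.5, 0.4, 3.3]
opening: 0.409
```

Call:
send_rows(fingers=[0, 0, 0, 0], dp=[[1.5, -0.2, 0], [3, -0.4, 0], [4, -0.6, 0], [4, -0.6, 0]], turn=[[0, -0.003, 0], [0, -0.003, 0], [0, -0.003, 0], [0, -0.003, 0]])

```text
time_s: 13.43
position: [0.5634, 0.0508, -0.0055]
tcp_rot: [[-0.008, 0.989, -0.145], [0.002, -0.145, -0.989], [-1.0, -0.009, -0.001]]
force: [-8.5, 1.0, 8.3]
opening: 0.413
```

```bash
python3 - <<'E'
from h import *
np.set_printoptions(precision=4,suppress=True)
c,s=wr(); np.savez("w9.npz",**c); print(s["time_s"],s["position"],s["tcp_rot"],s["force"],cl(s["position"]))
cv2.imwrite("pics/w9.png",cv2.resize(c["img"][0:240,200:440],None,fx=2.5,fy=2.5,interpolation=cv2.INTER_CUBIC))
s=bot.capture("side");np.savez("s9.npz",**s);cv2.imwrite("pics/s9.png",cv2.resize(s["img"][180:245,300:390],None,fx=8,fy=8,interpolation=cv2.INTER_CUBIC))
E
```

```text
13.4333 [ 0.5634  0.0508 -0.0055] [[-0.0084  0.9893 -0.1455]
 [ 0.0021 -0.1454 -0.9894]
 [-1.     -0.0086 -0.0008]] [-8.5391  1.0361  8.3329] (np.float64(-73.84682404566387), np.float64(0.13924059784910717))
```

View pics/w9.png

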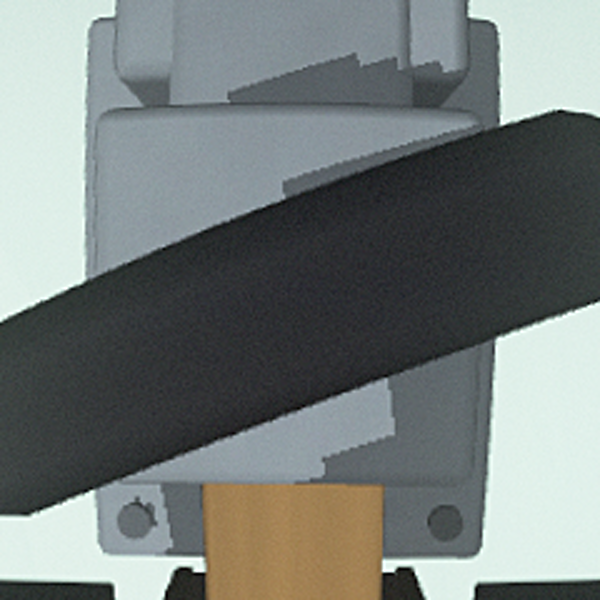

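View pics/s9.png

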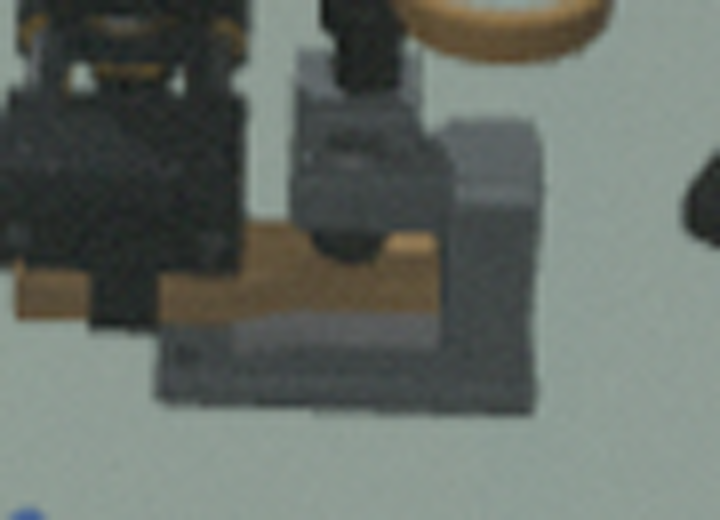

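Call:
send_rows(fingers=[0, 0.7, 0.7, 0.7, 0.7, 0.7], dp=[[0.5, 0, 0], [0.5, 0, 0], [0.5, 0, 0], [0.5, 0, 0], [0.5, 0, 0], [0.5, 0, 0]], turn=[[0, 0, 0], [0, 0, 0], [0, 0, 0], [0, 0, 0], [0, 0, 0], [0, 0, 0]])

```text
time_s: 14.03
position: [0.5647, 0.0507, -0.0055]
tcp_rot: [[-0.007, 0.989, -0.146], [0.002, -0.146, -0.989], [-1.0, -0.007, -0.001]]
force: [-0.5, -0.1, -0.5]
opening: 0.664
```

Call:
send_rows(fingers=[0.7, 0.7, 0.7, 0.7, 0.7, 0.7, 0.7], dp=[[0, 0, 15], [0, 0, 40], [0, 0, 75], [0, 0, 110], [0, 0, 145], [0, 0, 165], [0, 0, 165]], turn=[[0, 0, 0], [0, 0, 0], [0, 0, 0], [0, 0, 0], [0, 0, 0], [0, 0, 0], [0, 0, 0]])

```text
time_s: 14.62
position: [0.5688, 0.0503, 0.1648]
tcp_rot: [[0.005, 0.989, -0.145], [0.001, -0.145, -0.989], [-1.0, 0.005, -0.001]]
force: [1.1, -0.5, -0.8]
opening: 0.697
```

```bash
python3 - <<'E'
from h import *
np.set_printoptions(precision=4,suppress=True)
c,s=wr(); np.savez("w10.npz",**c); print(s["time_s"],s["position"],s["tcp_rot"],s["force"],s["joint_positions"],cl(s["position"]))
cv2.imwrite("pics/w10.png",cv2.resize(c["img"][50:260,180:440],None,fx=3,fy=2.8,interpolation=cv2.INTER_CUBIC))
s=bot.capture("side");np.savez("s10.npz",**s);cv2.imwrite("pics/s10.png",cv2.resize(s["img"][165:240,300:390],None,fx=8,fy=8,interpolation=cv2.INTER_CUBIC))
E
```

```text
14.6167 [0.5688 0.0503 0.1648] [[ 0.0047  0.9894 -0.1453]
 [ 0.0007 -0.1453 -0.9894]
 [-1.      0.0046 -0.0013]] [ 1.0556 -0.5015 -0.8329] [-6.1906 28.4699 92.2955  0.078  58.9698 92.1246] (np.float64(-68.51445674519466), np.float64(0.45588694458600754))
```

View pics/w10.png

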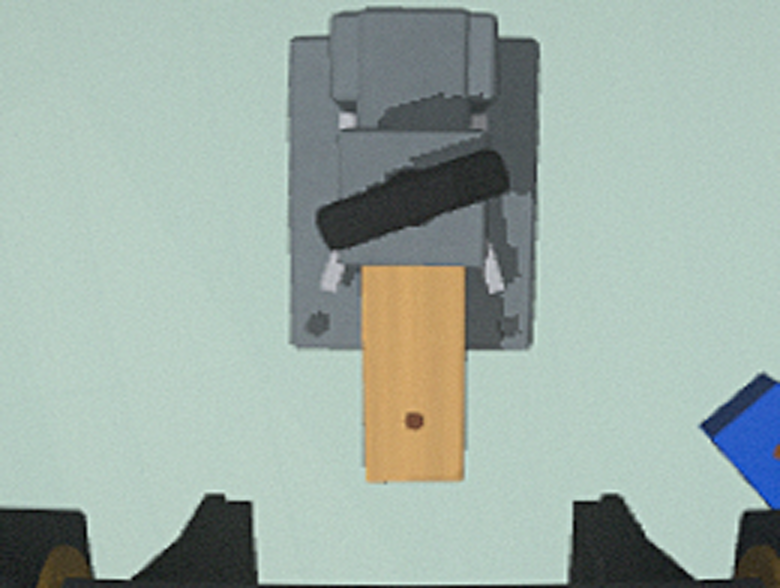

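View pics/s10.png

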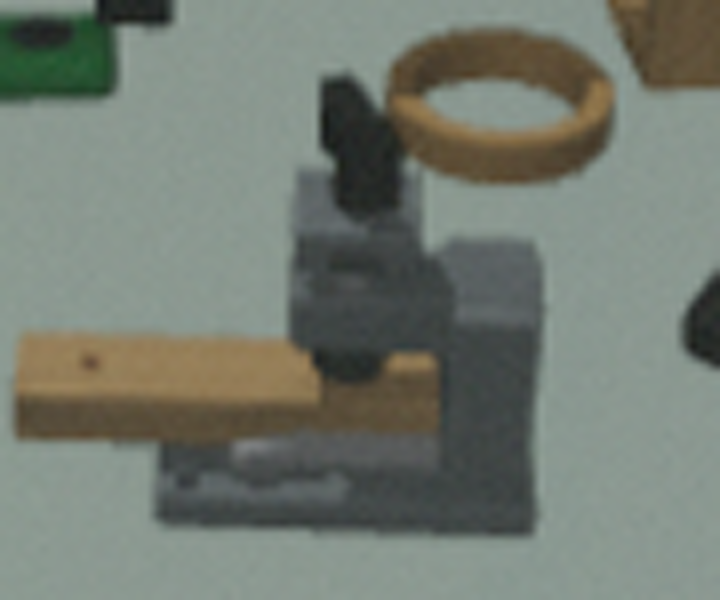

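```bash
python3 - <<'E'
from h import *
np.set_printoptions(precision=4,suppress=True)
c=load("w10.npz")
f=lambda x,y:((x+.5)/3-.5+180,(y+.5)/2.8-.5+50)
for x,y in [(412,195),(350,220),(470,175),(412,250),(415,350),(415,450),(415,470)]:
    u,v=f(x,y); p=wdepth(c,int(round(u)),int(round(v)))[1]; print((x,y),p,np.round(cl(p),1))
zt=wdepth(c,*[int(round(q)) for q in f(412,195)])[1][2]
W=[]
for x,y in [(316,212),(331,250),(509,186),(495,150)]:
    p=wplane(c,*f(x,y),zt); W.append(p); print((x,y),p,np.round(cl(p),1))
W=np.array(W); m=W.mean(0); a=(W[2]+W[3]-W[0]-W[1]); print(m,cl(m),np.degrees(np.arctan2(a[1],a[0])))
for x,y,z in [(366,482,.034),(465,482,.034),(362,266,.034),(465,266,.034),(291,349,.014),(533,349,.014)]:
    p=wplane(c,*f(x,y),z); print((x,y),p,np.round(cl(p),1))
E
```

```text
(412, 195) [0.6383 0.0394 0.1361] [ 1.9 -0.3]
(350, 220) [0.6343 0.0546 0.136 ] [-4.3 14.1]
(470, 175) [0.6413 0.0258 0.1357] [  6.8 -13.4]
(412, 250) [0.6219 0.0418 0.102 ] [-14.8  -0.3]
(415, 350) [0.5794 0.047  0.0355] [-57.5  -1.3]
(415, 450) [0.5418 0.0525 0.0356] [-95.5  -1.3]
(415, 470) [0.5326 0.0538 0.0347] [-104.8   -1.3]
(316, 212) [0.6373 0.0618 0.1361] [-2.4 21.7]
(331, 250) [0.6274 0.0598 0.1361] [-11.8  18.3]
(509, 186) [0.6373 0.0171 0.1361] [  4.1 -22.5]
(495, 150) [0.6465 0.0191 0.1361] [ 12.9 -19.3]
[0.6371 0.0395 0.1361] (np.float64(0.6956484088002414), np.float64(-0.4466435902195787)) -77.4288442515194
(366, 482) [0.5305 0.072  0.034 ] [-109.5   16.4]
(465, 482) [0.5253 0.0366 0.034 ] [-109.5  -19.4]
(362, 266) [0.6131 0.0603 0.034 ] [-26.1  16.7]
(465, 266) [0.608  0.0256 0.034 ] [-26.1 -18.4]
(291, 349) [0.5827 0.0929 0.014 ] [-60.9  44.6]
(533, 349) [0.5697 0.0042 0.014 ] [-60.9 -45.1]
```

Call:
send_rows(fingers=[0.4, 0.4, 0.4, 0.4, 0.4, 0.4, 0.4, 0.4, 0.4, 0.4], dp=[[7, -1, 5], [14, -2, 5], [21, -3, 5], [28, -4.5, 5], [35, -5.5, 5], [42, -7, 5], [49, -8, 5], [56, -9, 5], [63, -10, 5], [68, -11, 5]], turn=[[0, 0, 0.12], [0, 0, 0.24], [0, 0, 0.36], [0, 0, 0.48], [0, 0, 0.6], [0, 0, 0.72], [0, 0, 0.84], [0, 0, 0.96], [0, 0, 1.08], [0, 0, 1.2]])

```text
time_s: 15.55
position: [0.6324, 0.0396, 0.1625]
tcp_rot: [[-0.008, 0.489, 0.872], [-0.003, 0.872, -0.489], [-1.0, -0.007, -0.005]]
force: [0.1, -0.5, -0.5]
opening: 0.399
```

Call:
send_rows(fingers=[0.4, 0.4, 0.4, 0.4, 0.4, 0.4, 0.4, 0.4, 0.4], dp=[[0, 0, 0], [0, 0, 0], [0, 0, 0], [0, 0, 0], [0, 0, 0], [0, 0, 0], [0, 0, 0], [0, 0, 0], [0, 0, 0]], turn=[[0, 0, 0.12], [0, 0, 0.24], [0, 0, 0.36], [0, 0, 0.48], [0, 0, 0.6], [0, 0, 0.7], [0, 0, 0.76], [0, 0, 0.76], [0, 0, 0.76]])

```text
time_s: 16.3
position: [0.6312, 0.0397, 0.1604]
tcp_rot: [[-0.007, -0.245, 0.97], [-0.007, 0.97, 0.245], [-1.0, -0.005, -0.008]]
force: [0.2, -0.2, 0.2]
opening: 0.399
```

Call:
send_rows(fingers=[0.4, 0.4, 0.4, 0.4], dp=[[6, 0, -15], [6, 0, -30], [6, 0, -42], [6, 0, -42]], turn=[[0.007, -0.007, -0.028], [0.007, -0.007, -0.028], [0.007, -0.007, -0.028], [0.007, -0.007, -0.028]])

```text
time_s: 16.63
position: [0.6345, 0.0399, 0.1148]
tcp_rot: [[-0.007, -0.217, 0.976], [0.001, 0.976, 0.217], [-1.0, 0.002, -0.007]]
force: [-0.6, 0.4, 0.0]
opening: 0.4
```

```bash
python3 - <<'E'
from h import *
np.set_printoptions(precision=4,suppress=True)
c,s=wr(); np.savez("w11.npz",**c); print(s["time_s"],s["position"],s["tcp_rot"],s["force"],s["joint_positions"],cl(s["position"]))
cv2.imwrite("pics/w11.png",cv2.resize(c["img"][150:330,200:440],None,fx=3.2,fy=3.2,interpolation=cv2.INTER_CUBIC))
s=bot.capture("side");np.savez("s11.npz",**s);cv2.imwrite("pics/s11.png",cv2.resize(s["img"][125:240,290:410],None,fx=5,fy=5,interpolation=cv2.INTER_CUBIC))
E
```

```text
16.6333 [0.6345 0.0399 0.1148] [[-0.0072 -0.2167  0.9762]
 [ 0.0007  0.9762  0.2167]
 [-1.      0.0022 -0.0069]] [-0.5985  0.4312  0.0314] [ -6.4551  36.9533  84.441   -0.0078  59.0205 -18.9644] (np.float64(-1.925515819932237), np.float64(-0.4050723357575926))
```

View pics/w11.png

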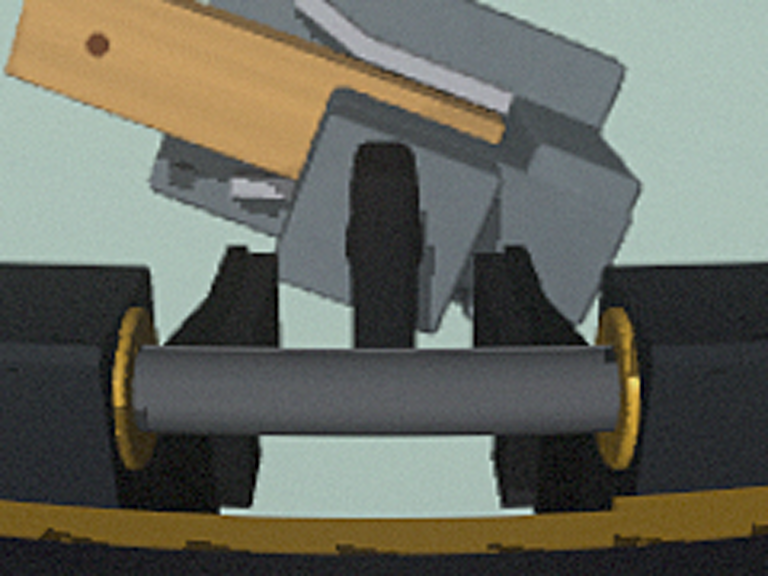

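View pics/s11.png

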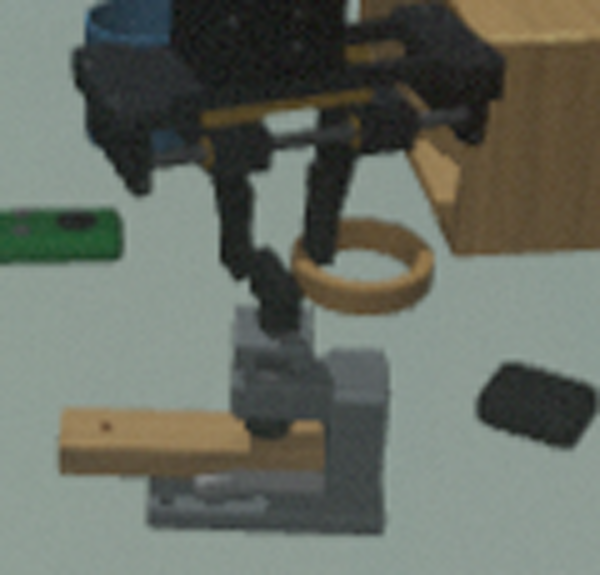

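Call:
send_rows(fingers=[0.4, 0.4, 0.4, 0.4, 0.4], dp=[[2.5, 0, -12], [2.5, 0, -22], [2.5, 0, -30], [2.5, 0, -33], [2.5, 0, -33]], turn=[[0, -0.007, 0], [0, -0.007, 0], [0, -0.007, 0], [0, -0.007, 0], [0, -0.007, 0]])

```text
time_s: 17.15
position: [0.6383, 0.0399, 0.0836]
tcp_rot: [[0.003, -0.217, 0.976], [0.0, 0.976, 0.217], [-1.0, -0.0, 0.003]]
force: [0.0, 0.2, 0.3]
opening: 0.4
```

Call:
send_rows(fingers=[0, 0, 0, 0, 0, 0, 0], dp=[[0, 0, 0], [0, 0, 0], [0, 0, 0], [0, 0, 0], [0, 0, 0], [0, 0, 0], [0, 0, 0]], turn=[[0, 0, 0], [0, 0, 0], [0, 0, 0], [0, 0, 0], [0, 0, 0], [0, 0, 0], [0, 0, 0]])

```text
time_s: 17.73
position: [0.6364, 0.0394, 0.0839]
tcp_rot: [[-0.001, -0.218, 0.976], [-0.0, 0.976, 0.218], [-1.0, -0.0, -0.001]]
force: [-4.5, -2.3, 4.6]
opening: 0.158
```

```bash
cat >> h.py <<'E'
def tabpic(name):
    st=bot.read_state()
    s=bot.capture("side");np.savez("slast.npz",**s);cv2.imwrite(f"pics/{name}.png",cv2.resize(s["img"][160:240,300:390],None,fx=7,fy=7,interpolation=cv2.INTER_CUBIC))
    np.set_printoptions(precision=4,suppress=True)
    R=st["tcp_rot"]; print(st["time_s"],st["position"],"jaw",np.degrees(np.arctan2(R[1,2],R[0,2])),"tilt",R[:2,0],"F",st["force"],"M",st["moment"],"op",st["opening"],"q6",st["joint_positions"][5],cl(st["position"]))
E
python3 -c "
from h import *
tabpic('s12')"
```

```text
17.7333 [0.6364 0.0394 0.0839] jaw 12.565576947459215 tilt [-0.0011 -0.0004] F [-4.4537 -2.3077  4.6092] M [-0.4188  0.8924 -0.0108] op 0.15842653641499754 q6 -19.011979201579926 (np.float64(-0.0037174186178300203), np.float64(-0.592762774483468))
```

View pics/s12.png

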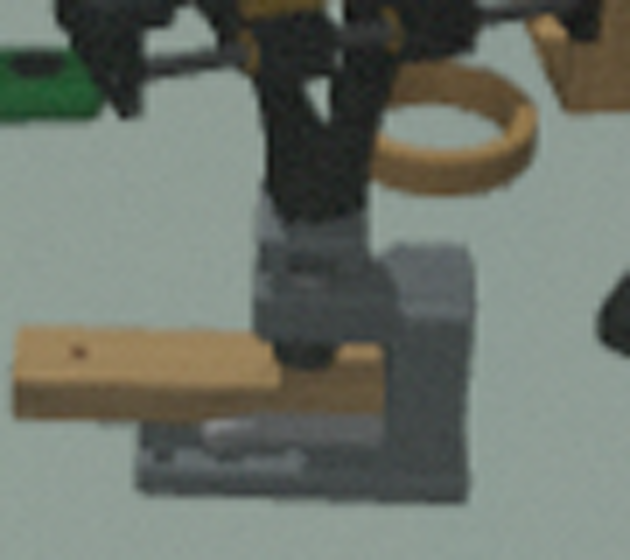

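Call:
send_rows(fingers=[0, 0, 0, 0, 0, 0, 0, 0, 0, 0], dp=[[0, 0, -0.2], [0, 0, -0.4], [0, 0, -0.7], [0, 0, -1], [0, 0, -1.2], [0, 0, -1.5], [0, 0, -1.7], [0, 0, -2], [0, 0, -2.2], [0, 0, -2.2]], turn=[[0, 0, -0.08], [0, 0, -0.18], [0, 0, -0.28], [0, 0, -0.38], [0, 0, -0.48], [0, 0, -0.58], [0, 0, -0.68], [0, 0, -0.78], [0, 0, -0.85], [0, 0, -0.85]])

```text
time_s: 18.62
position: [0.6352, 0.0396, 0.0818]
tcp_rot: [[-0.003, 0.591, 0.807], [0.001, 0.807, -0.591], [-1.0, -0.001, -0.003]]
force: [-3.8, -0.8, 3.1]
opening: 0.159
```

```bash
python3 -c "
from h import *
tabpic('s13')"
```

```text
18.6167 [0.6352 0.0396 0.0818] jaw -36.19421357557707 tilt [-0.0033  0.0009] F [-3.8393 -0.7928  3.0682] M [-0.0635  0.6851  0.0674] op 0.15853167514673272 q6 29.685160712338376 (np.float64(-1.2036590426476956), np.float64(-0.5629174402963742))
```

View pics/s13.png

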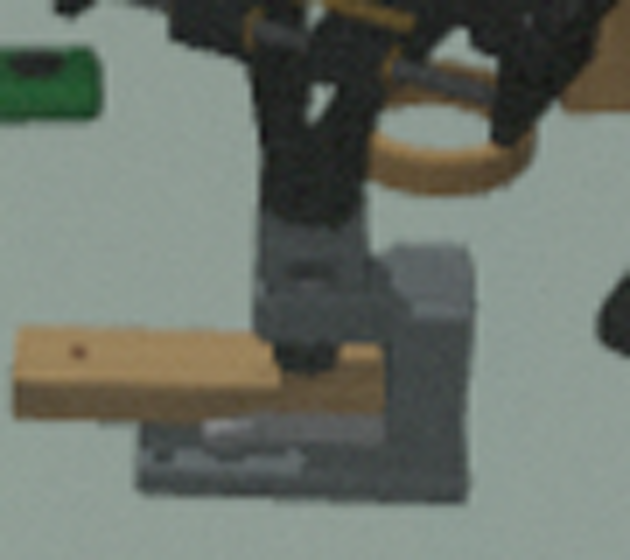

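Call:
send_rows(fingers=[0, 0, 0, 0, 0, 0, 0, 0, 0, 0], dp=[[0, 0, -0.2], [0, 0, -0.4], [0, 0, -0.7], [0, 0, -1], [0, 0, -1.2], [0, 0, -1.5], [0, 0, -1.7], [0, 0, -2], [0, 0, -2.2], [0, 0, -2.2]], turn=[[0, 0, -0.08], [0, 0, -0.18], [0, 0, -0.28], [0, 0, -0.38], [0, 0, -0.48], [0, 0, -0.58], [0, 0, -0.68], [0, 0, -0.78], [0, 0, -0.85], [0, 0, -0.85]])

```text
time_s: 19.5
position: [0.6347, 0.0406, 0.0797]
tcp_rot: [[-0.002, 0.996, 0.092], [0.004, 0.092, -0.996], [-1.0, -0.002, -0.005]]
force: [-3.5, 2.4, 3.5]
opening: 0.159
```

```bash
python3 -c "
from h import *
tabpic('s14')"
```

```text
19.5 [0.6347 0.0406 0.0797] jaw -84.7213411951536 tilt [-0.0025  0.0044] F [-3.4862  2.3876  3.5059] M [0.39   0.6398 0.0852] op 0.15920472934364502 q6 78.03522290596429 (np.float64(-1.8764555223100552), np.float64(0.3108357510263824))
```

View pics/s14.png

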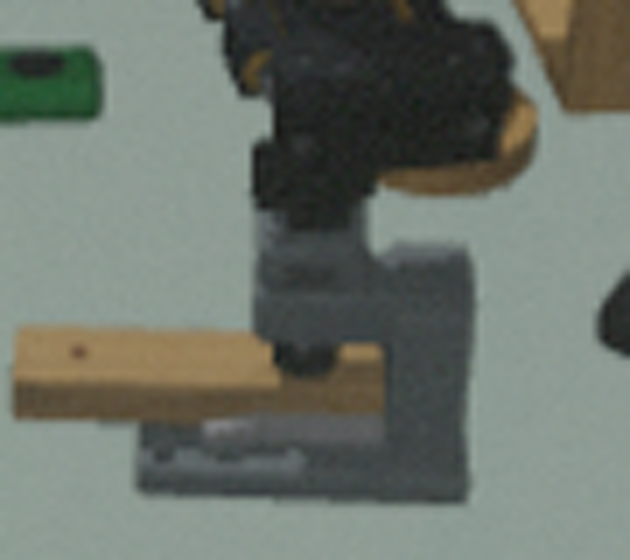

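Call:
send_rows(fingers=[0, 0, 0, 0, 0], dp=[[0, 0, -0.3], [0, 0, -0.5], [0, 0, -0.8], [0, 0, -0.9], [0, 0, -0.9]], turn=[[0, 0, -0.1], [0, 0, -0.2], [0, 0, -0.3], [0, 0, -0.35], [0, 0, -0.35]])

```text
time_s: 19.97
position: [0.6347, 0.0411, 0.0789]
tcp_rot: [[-0.001, 0.968, -0.251], [0.006, -0.251, -0.968], [-1.0, -0.002, -0.005]]
force: [-3.2, 2.1, 2.9]
opening: 0.159
```

```bash
python3 -c "
from h import *
tabpic('s15')"
```

```text
19.9667 [0.6347 0.0411 0.0789] jaw -104.54506081945308 tilt [-0.0005  0.0058] F [-3.1689  2.1164  2.941 ] M [0.4106 0.4955 0.0792] op 0.15911571864508933 q6 97.79268141173654 (np.float64(-1.8876715020332586), np.float64(0.7917509283965947))
```

View pics/s15.png

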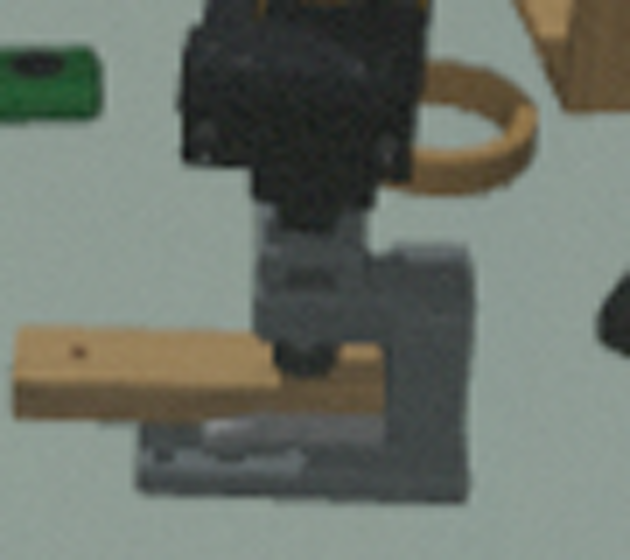

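Call:
send_rows(fingers=[0, 0, 0, 0], dp=[[0, 0, -0.2], [0, 0, -0.4], [0, 0, -0.5], [0, 0, -0.5]], turn=[[0, 0, -0.1], [0, 0, -0.2], [0, 0, -0.2], [0, 0, -0.2]])

```text
time_s: 20.35
position: [0.6348, 0.0413, 0.0784]
tcp_rot: [[0.001, 0.901, -0.433], [0.006, -0.433, -0.901], [-1.0, -0.002, -0.006]]
force: [-2.8, 2.7, 1.9]
opening: 0.158
```

```bash
python3 -c "
from h import *
tabpic('s16')"
```

```text
20.35 [0.6348 0.0413 0.0784] jaw -115.68526991858124 tilt [0.0008 0.0062] F [-2.7793  2.6944  1.8637] M [0.477  0.4749 0.0488] op 0.1579867586322663 q6 108.9155340002163 (np.float64(-1.8277828562180907), np.float64(1.0443419862928986))
```

View pics/s16.png

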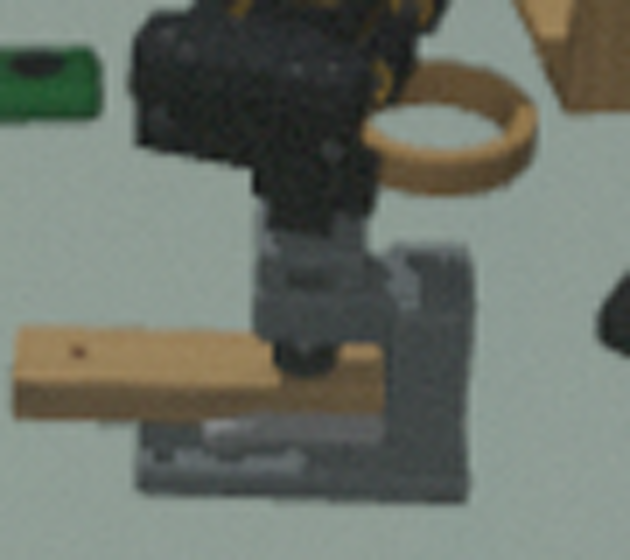

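Tab still in; the slot at (310,275) is dark and flush. I'll continue in small steps.

Call:
send_rows(fingers=[0, 0, 0, 0], dp=[[0, 0, -0.2], [0, 0, -0.4], [0, 0, -0.5], [0, 0, -0.5]], turn=[[-0.003, 0, -0.1], [-0.003, 0, -0.2], [-0.003, 0, -0.2], [-0.003, 0, -0.2]])

```text
time_s: 20.73
position: [0.635, 0.0415, 0.0779]
tcp_rot: [[0.002, 0.799, -0.601], [0.003, -0.601, -0.799], [-1.0, -0.0, -0.004]]
force: [-2.3, 2.0, 2.1]
opening: 0.155
```

```bash
python3 -c "
from h import *
tabpic('s17')"
```

```text
20.7333 [0.635  0.0415 0.0779] jaw -126.93075415085183 tilt [0.0021 0.0032] F [-2.3453  2.0318  2.1418] M [0.5977 0.4265 0.0372] op 0.15482809211173326 q6 120.38140496443634 (np.float64(-1.685597334261474), np.float64(1.2477333912687743))
```

View pics/s17.png

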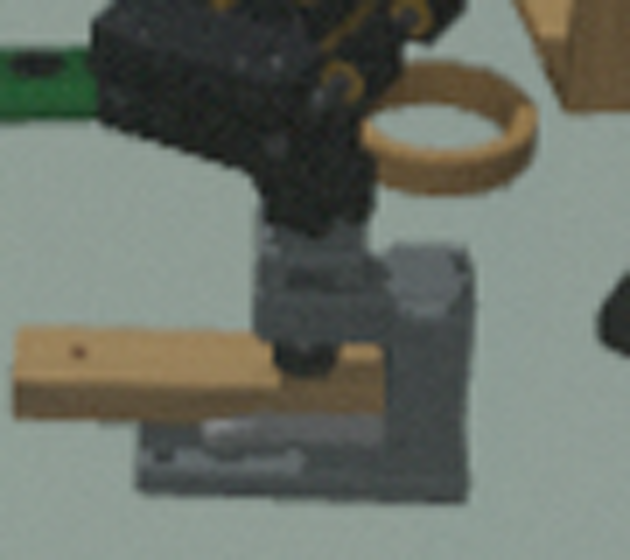

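Call:
send_rows(fingers=[0, 0, 0, 0], dp=[[0, 0, -0.2], [0, 0, -0.4], [0, 0, -0.5], [0, 0, -0.5]], turn=[[-0.003, 0.002, -0.1], [-0.003, 0.002, -0.2], [-0.003, 0.002, -0.2], [-0.003, 0.002, -0.2]])

```text
time_s: 21.12
position: [0.6352, 0.0416, 0.0774]
tcp_rot: [[0.001, 0.667, -0.745], [0.0, -0.745, -0.667], [-1.0, 0.0, -0.001]]
force: [-2.4, 3.2, 3.0]
opening: 0.159
```

```bash
python3 -c "
from h import *
tabpic('s18')"
```

```text
21.1167 [0.6352 0.0416 0.0774] jaw -138.18589808746634 tilt [0.0007 0.0002] F [-2.4037  3.1647  3.0191] M [0.5792 0.4032 0.0456] op 0.15910103053024702 q6 131.8700155182257 (np.float64(-1.5343396231714594), np.float64(1.3821981775961993))
```

View pics/s18.png

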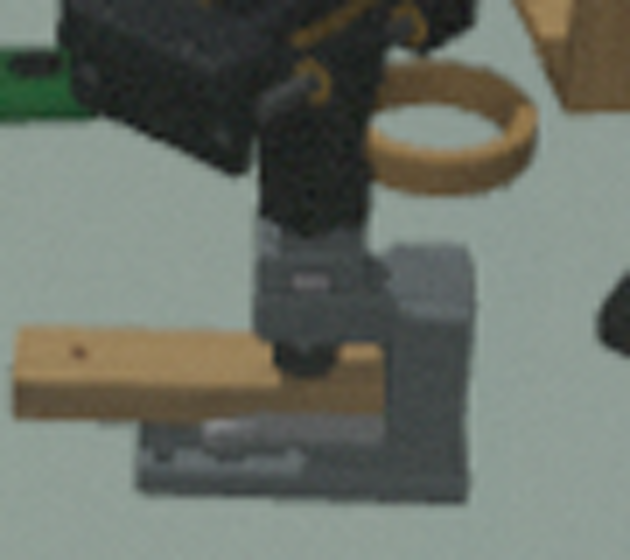

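```bash
python3 - <<'E'
from h import *
import cv2
a=cv2.imread("pics/s17.png")[190:340,230:400];b=cv2.imread("pics/s18.png")[190:340,230:400]
cv2.imwrite("pics/cmp.png",cv2.convertScaleAbs(cv2.resize(np.hstack([a,b]),None,fx=2.3,fy=2.3),alpha=1.8))
s=load("slast.npz")
np.set_printoptions(precision=1,suppress=True,linewidth=160)
for v in range(192,210):
    print(v,[f"{cl(world(s,u,v))[1]:.0f}/{world(s,u,v)[2]*1000:.0f}" for u in range(338,354)])
E
```

```text
192 ['-0/95', '-3/97', '-3/97', '-10/102', '-15/105', '-18/108', '-15/106', '-10/102', '-5/99', '-0/96', '-3/98', '2/95', '-17/108', '1/95', '140/4', '142/2']
193 ['-6/96', '-6/96', '-8/98', '-6/96', '-9/98', '-17/104', '-15/103', '-8/98', '-5/96', '-5/96', '-4/96', '-9/99', '-6/97', '-5/97', '-2/95', '136/3']
194 ['-11/97', '-13/98', '-12/97', '-10/96', '-10/96', '-14/99', '-11/97', '-10/97', '-10/97', '-9/96', '-10/96', '-9/96', '-8/96', '-11/98', '-8/95', '131/2']
195 ['-15/96', '-16/97', '-15/96', '-14/96', '-14/96', '-15/97', '-16/97', '-13/95', '-15/96', '-12/95', '-12/95', '-16/98', '-16/97', '-775/609', '-12/95', '128/1']
196 ['-19/95', '-20/96', '-18/95', '-18/95', '-18/95', '-17/94', '-20/97', '-17/95', '-20/97', '-19/96', '-19/97', '-16/94', '-18/96', '-18/96', '-19/97', '12/76']
197 ['-19/92', '-19/93', '-21/94', '-19/93', '-19/93', '-20/93', '-20/94', '-18/93', '-20/94', '-18/93', '-19/93', '-21/95', '-17/92', '-18/93', '-19/94', '6/77']
198 ['-20/90', '-19/90', '-20/90', '-19/90', '-18/90', '-21/91', '-19/90', '-19/90', '-20/91', '-18/90', '-19/90', '-16/89', '-21/92', 
[... 1115 characters left out ...]
', '-17/67', '-17/67', '-15/66', '-16/67', '-15/66', '-16/67']
206 ['-16/63', '-19/65', '-13/61', '-17/63', '-15/62', '-17/63', '-12/60', '-14/62', '-14/62', '-16/63', '-18/65', '-16/64', '-16/64', '-16/64', '-16/64', '-18/66']
207 ['-15/59', '-14/58', '-16/60', '-15/59', '-15/59', '-16/60', '-15/60', '-17/61', '-17/61', '-15/60', '-17/61', '-14/59', '-15/60', '-18/62', '-17/62', '-17/62']
208 ['-16/57', '-15/55', '-15/56', '-15/56', '-17/57', '-15/56', '-16/56', '-17/58', '-16/57', '-17/58', '-15/56', '-16/57', '-17/58', '-15/57', '-15/57', '-16/58']
209 ['8/35', '-4/45', '-3/43', '-4/44', '-2/43', '-3/44', '-3/44', '-3/44', '-6/46', '-3/44', '-2/44', '5/38', '7/37', '9/36', '8/37', '8/37']
```

View pics/cmp.png

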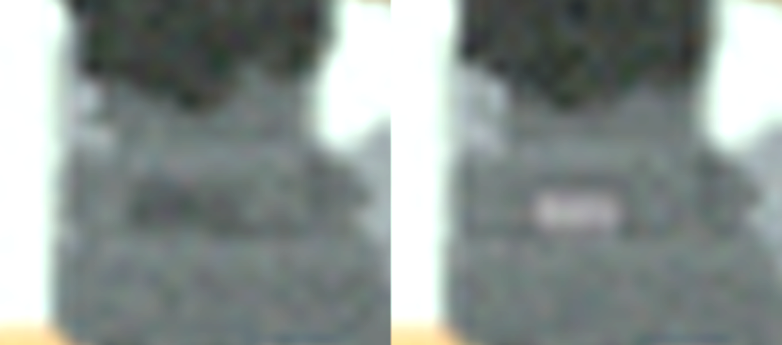

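The brightening at (310,280) is light falling on the flush tab face. Depth there is still y ≈ -19 mm, so it hasn't popped (that would read about -31). I'll add a depth check and continue.

```bash
cat >> h.py <<'E'
def tabd():
    s=load("slast.npz"); H=[]
    for v in range(194,212):
        for u in range(336,354):
            p=world(s,u,v); x,y=cl(p)
            if abs(x)<12 and -40<y<-10 and .072<p[2]<.1: H.append(y)
    H=np.array(H); print("n beyond -25:",(H<-25).sum(),"min",np.sort(H)[:6].round(1))
E
python3 -c "
from h import *
tabd()"
```

```text
n beyond -25: 0 min [-21.3 -21.3 -20.9 -20.8 -20.6 -20.5]
```

Call:
send_rows(fingers=[0, 0, 0, 0], dp=[[0, 0, -0.2], [0, 0, -0.4], [0, 0, -0.5], [0, 0, -0.5]], turn=[[0, 0, -0.1], [0, 0, -0.2], [0, 0, -0.2], [0, 0, -0.2]])

```text
time_s: 21.5
position: [0.6354, 0.0417, 0.0769]
tcp_rot: [[0.001, 0.508, -0.861], [0.0, -0.861, -0.508], [-1.0, 0.0, -0.001]]
force: [-0.9, 3.6, 2.7]
opening: 0.154
```

```bash
python3 -c "
from h import *
tabpic('s19');tabd()"
```

```text
21.5 [0.6354 0.0417 0.0769] jaw -149.4386115714041 tilt [0.0012 0.0003] F [-0.8914  3.6458  2.6971] M [0.6905 0.2583 0.0517] op 0.15406176436062488 q6 143.12508786218743 (np.float64(-1.3626714409913752), np.float64(1.5261993373767413))
n beyond -25: 20 min [-34.7 -32.4 -32.4 -32.  -31.7 -31.4]
```

View pics/s19.png

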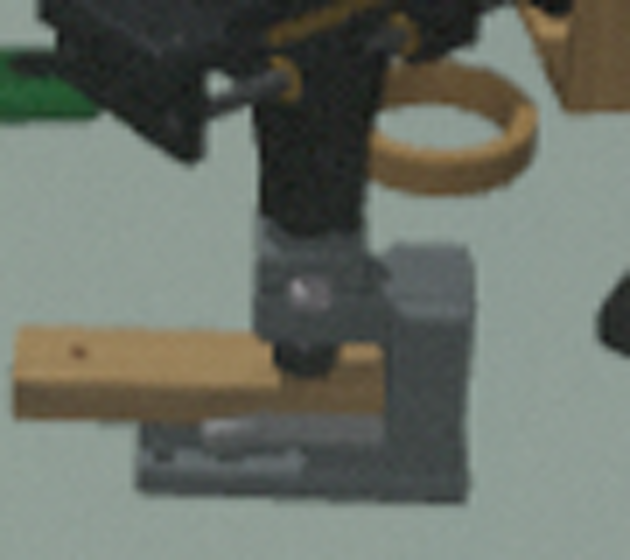

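The tab has popped: 20 depth points lie at y ≈ -32 mm, and the bright tab sits at (310,292). Stop turning and release.

Call:
send_rows(fingers=[0.45, 0.45, 0.45, 0.45, 0.45, 0.45], dp=[[0, 0, 0], [0, 0, 0], [0, 0, 0], [0, 0, 0], [0, 0, 0], [0, 0, 0]], turn=[[0, 0, 0], [0, 0, 0], [0, 0, 0], [0, 0, 0], [0, 0, 0], [0, 0, 0]])

```text
time_s: 22.05
position: [0.6357, 0.0413, 0.077]
tcp_rot: [[0.002, 0.508, -0.861], [-0.0, -0.861, -0.508], [-1.0, 0.001, -0.001]]
force: [-0.9, -1.0, -0.3]
opening: 0.436
```

Call:
send_rows(fingers=[0.45, 0.45, 0.45, 0.45, 0.45, 0.45, 0.45], dp=[[0, 0, 10], [0, 0, 30], [0, 0, 60], [0, 0, 90], [0, 0, 110], [0, 0, 120], [0, 0, 120]], turn=[[0, 0, 0], [0, 0, 0], [0, 0, 0], [0, 0, 0], [0, 0, 0], [0, 0, 0], [0, 0, 0]])

```text
time_s: 22.63
position: [0.6377, 0.0411, 0.2005]
tcp_rot: [[0.009, 0.508, -0.861], [-0.001, -0.861, -0.508], [-1.0, 0.005, -0.007]]
force: [0.5, -0.4, 0.2]
opening: 0.449
```

```bash
python3 - <<'E'
from h import *
tabpic('s20');tabd()
t=bot.capture("top");cv2.imwrite("pics/t20.png",t["img"])
c,s=wr(); np.savez("w20.npz",**c);cv2.imwrite("pics/w20.png",c["img"])
E
```

```text
22.6333 [0.6377 0.0411 0.2005] jaw -149.4482195241605 tilt [ 0.0086 -0.001 ] F [ 0.5191 -0.4042  0.1981] M [0.0423 0.0788 0.0105] op 0.4489024092311931 q6 143.13609840576896 (np.float64(1.0240089473349125), np.float64(1.2773521468328246))
n beyond -25: 18 min [-32.5 -31.6 -31.6 -31.5 -30.7 -30.6]
```

View pics/s20.png

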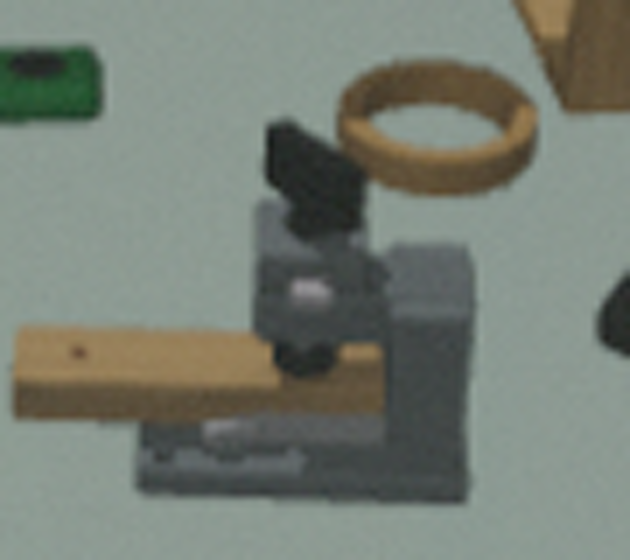

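View pics/t20.png

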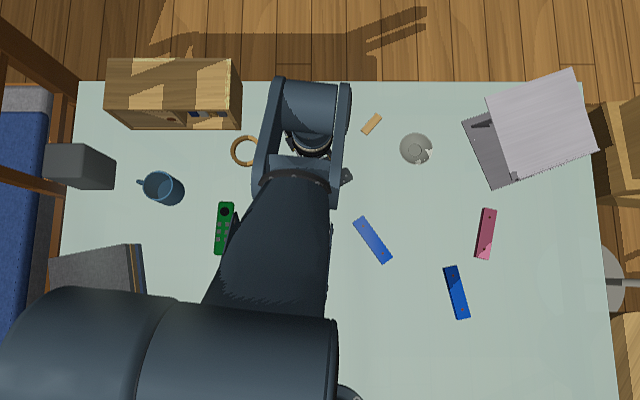

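View pics/w20.png

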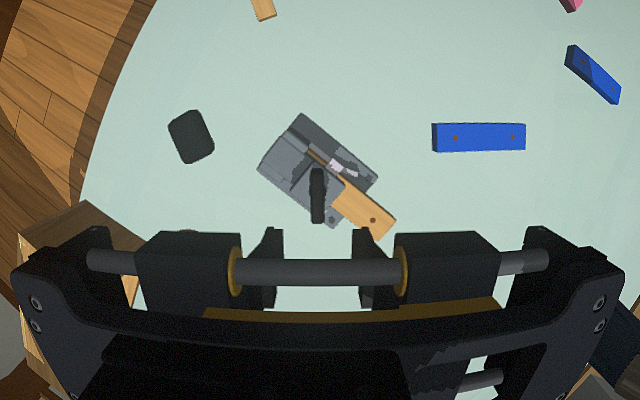

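```bash
python3 -c "
from rig import bot
print(bot.hand_in())"
```

```text
the job is handed in; nothing more can be done
None
```

The pine strip is clamped home against the stop and the tab is out. I handed the job in at about 22.7 s; no verdict was reported.

- **Grasp:** The first two tries closed above the strip, because the fingertips measured about 25 mm short of the reported TCP. I allowed for that and gripped it on the third.
- **Insertion:** I slid the strip in until the push force rose to about 8.5 N with no further movement. After release, before tightening, the wrist camera put its centre about 1.3 mm to one side, in line with the clamp, and its outer end at clamp x -109.5 mm (home is -110).
- **Tightening:** I turned the knob clockwise about 2.83 rad, in 0.2 rad steps towards the end. The tab was flush after 2.63 rad and out after 2.83 rad, so I overshot by at most 0.2 rad (crushing needs about 0.45).
- **Last checks:** With the gripper open and about 120 mm higher, the tab still measured about 12 mm out and the side view showed the strip unchanged.
- **Bystanders:** By eye, none of those visible in the last pictures had moved; the top camera's view around the clamp was blocked by the arm.
- **Not measured:** The clamping force itself; the only sign of it is the tab.

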